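# Transfer the milling tool holders to the other rack in reverse order

### The arm

A 7-joint arm with a two-finger parallel gripper is mounted at the origin on the work surface. World frame = base frame: x ahead of the robot, y to its left, z up, the work surface at z = 0. Lengths are in mm, angles in rad, forces in N, time in s.
With the tool pointing down it reaches from about 400 to 875 mm from the base axis. Payload 4.4 kg.
Tool frame: the origin (TCP) lies at the very end of the fingers, on their centre line; the grasp point (between the pads) lies 19 mm behind it; z points along the fingers, y is the line along which they close (so a half turn about z gives the same grasp; the last joint's range is limited). The gripper opens to 85 mm and grips with 20 to 120 N. Pads are 22 mm wide; open, the fingers measure 114 mm over their backs; the gripper's body (76 mm by 85 mm) begins 54 mm behind the grasp point. The pads swing forward as they close: fully open they stand 13 mm farther back than shut.
Start: joints at [1.157, 0.628, 0.038, 1.517, -0.027, 0.996, -0.02], TCP at [221.568, -611.086, 231.313] pointing down, gripper open.
Joint ranges: [-3.06, 3.06], [-0.37, 2.12], [-1.25, 1.32], [0.18, 2.47], [-1.1, 4.24], [0.23, 1.98], [-2.94, 2.94]. Speed limits (rad/s): [2.57, 2.57, 3.14, 3.14, 3.14, 3.14, 3.14].

### API

Orientations are given as [roll, pitch, yaw] about the fixed x, y, z axes, in that order (R = Rz(yaw) Ry(pitch) Rx(roll)).
In Python, from cell import ctrl gives the robot as it stands.
- The arm moves only by the tool jog_arm, never from a script. Its argument "plan" is a list of rows, each an object of numbers: "tx", "ty", "tz": the shift along the tool's x, y, z as a fraction of full scale; "wx", "wy", "wz": the turn, a rotation vector about the tool's x, y, z as a fraction of full scale; "claw": the closure, from 0 (fully open) to 1 (shut). In form: [{"tx": .., "ty": .., "tz": .., "wx": .., "wy": .., "wz": .., "claw": ..}, ...]. A call has 1 to 12 rows; each row is the pose to reach, as a shift and turn from the pose commanded when the call began, along the tool's axes at that moment; what a row does not reach only later rows make up. Full scale, the value 1, is 300 mm for a shift and 90 degrees for a turn. A row lasts 1/10 s, in which the tool goes at most 50 mm and 8.59 degrees, less where a joint would pass 70% of its speed; a pose out of reach is approached as far as the arm can. A call with a number of a shift or a turn outside -1 to 1 is refused whole. A call with a gripper value outside its range is refused whole. The fingers move at their own pace and stop on an object; the grip force is fixed at half the most. Time passes only in rows, so rows that repeat a pose let the fingers close. It gives the time, the measured TCP pose, the force, the opening and the grip force at its end, in the units of the state.
- ctrl.read_state(): the state, without advancing time (a new reading comes with each control period).
- ctrl.get_image(name): name is "side" or "top" or "wrist"; returns a dict with "img" (400x640x3 uint8, red, green, blue), "depth" (400x640 float32, mm along the optical axis (not along the pixel's ray), 0 where there is no reading), "fx", "fy", "cx", "cy" (pixels), "position" and "orientation" of the camera in the world; the wrist camera has in their place "hand_eye" (4x4, takes a point from camera to tool coordinates, whose origin is the TCP and whose axes are the flange's). Camera axes: x right, y down, z forward; pixel columns grow to the right and rows downward; lengths in mm; the calibration is good to about 2 mm. A picture is of the moment at which its call begins: read the wrist's pose just before it.
- ctrl.finish_job(): hands the job in; it is judged then, once.
Trained networks look in a picture, given as the dict that the camera call returned (one of the last four; its "shot" number tells which), for a name from the list of things; names that differ only in an ending like _2 or _b are one class to them, and where a whole thing is asked for, a point or a joint stands for the part that bears it (a point fixed in the world has none). Each returns a list of dicts, best first, with "score" (0 to 1); they miss things now and then, are a little off and sometimes report something else, mostly with a low value. They report only what shows in the picture. A call takes as long as a camera call. They do not tell look-alikes from the thing itself.
- ctrl.trace(picture, thing): "pixels" (400x640 bool, what is visible of it) and "extent" ([centre column, centre row, width, height] in pixels, round what is visible of it).
The state is a dict: "clock": time; "qpos": joint angles; "qd": joint speeds; "tau": joint torques, N m; "eef_pos": TCP position; "tool_rot": TCP orientation; "force": force on the tool from outside, world axes, zero at the start; "torque": the same for the moment, N m; "width": finger opening in mm; "gripper_force": force on a finger pad.
Only numpy, scipy, OpenCV 4.12 (cv2) and the standard library are available. Lean on these libraries where they do the work, as an engineer would, in place of code of your own. Each camera call takes 0.05 s, during which the arm holds its last target. There are 200 camera calls.

### The job

Move the four milling tool holders from the full dark steel rack to the empty aluminium rack in reverse order: seen from the robot, the one that stood furthest left goes into the pocket furthest right, the second from the left into the second from the right, and so on. Keep each holder upright and set it down gently, without dropping it or knocking it hard against the rack, so that its flange sits flat on the rim of its pocket.

Things in the scene. Friction and masses are not known exactly. Their poses are not given: they have to be found in the camera images.
- drill_chuck_grip (a point): Drill chuck: steel cylinder 38 mm thick to 60 mm above the flange's underside, then a cone and a short 6 mm bit, top at 90 mm; about 0.5 kg. On a 50 mm flange, 13 mm thick, over a tapered shank (48 mm long, 32 to 16 mm thick). Point: on the axis, 40 mm above the flange's underside, 88 mm above the shank's foot, z up; any yaw will do. Grip here, fingers closing across the row.
- face_mill_grip (a point): Face mill: wide dark cutter 60 mm across, from 26 to 60 mm above the flange's underside, six inserts round its flat top; about 0.6 kg. On a 50 mm flange, 13 mm thick, over a tapered shank (48 mm long, 32 to 16 mm thick). Point: on the axis, 40 mm above the flange's underside, 88 mm above the shank's foot, z up; any yaw will do. Grip here, fingers closing across the row.
- collet_chuck_grip (a point): Collet chuck: steel cylinder 42 mm thick to 62 mm above the flange's underside, slots round its top, dark bore; about 0.5 kg. On a 50 mm flange, 13 mm thick, over a tapered shank (48 mm long, 32 to 16 mm thick). Point: on the axis, 40 mm above the flange's underside, 88 mm above the shank's foot, z up; any yaw will do. Grip here, fingers closing across the row.
- slim_holder_grip (a point): Slim holder: steel cylinder 28 mm thick to 58 mm above the flange's underside, a 10 mm end mill on top up to 88 mm; about 0.4 kg. On a 50 mm flange, 13 mm thick, over a tapered shank (48 mm long, 32 to 16 mm thick). Point: on the axis, 40 mm above the flange's underside, 88 mm above the shank's foot, z up; any yaw will do. Grip here, fingers closing across the row.
- full_rack: Rack full at the start: dark steel base 78 x 316 x 20 mm, four black pockets in a row at y = +114, +38, -38, -114 mm, x = 0; rims 75 mm and tool tops up to 165 mm above the bench. +y is to the robot's left (yaw within 0.3 rad). Fixed. Origin: centre of its underside, on the bench.
- empty_rack: Rack to fill: as the full rack (same size, axes, origin, pocket places) but aluminium. Fixed. Each pocket is a tapered well, 39 mm wide at the rim, 22 mm at the bottom, that leads the shank in without wedging; 3 mm side play. Seated, the flange lies flat on the rim 75 mm above the bench, the holder's listed point at 115 mm.
- pocket_drill_chuck: The full rack's pocket in which the drill chuck stands at the start (fixed, black plastic, 60 mm across, rim 55 mm above its own origin at the middle of its underside). It only marks the starting place.
- pocket_face_mill: The full rack's pocket in which the face mill stands at the start (fixed, black plastic, 60 mm across, rim 55 mm above its own origin at the middle of its underside). It only marks the starting place.
- pocket_collet_chuck: The full rack's pocket in which the collet chuck stands at the start (fixed, black plastic, 60 mm across, rim 55 mm above its own origin at the middle of its underside). It only marks the starting place.
- pocket_slim_holder: The full rack's pocket in which the slim holder stands at the start (fixed, black plastic, 60 mm across, rim 55 mm above its own origin at the middle of its underside). It only marks the starting place.
Mind the look-alikes: they are no part of the job. What is shaped like the part that bears face_mill_grip but blue is not meant. What is shaped like the part that bears slim_holder_grip but green is not meant.

How it is judged:
By the outcome, as a careful person would: the job done as asked, in the order asked, and still so for the second after the job is handed in, with the robot touching nothing.
It also fails if it takes over 122 s, if anything falls off the work surface, if the arm or the gripper's body presses on something with over 40 N, if the wrist force passes 120 N, or if a joint passes its speed limit or range.

## Working session

There is one attempt and no reset: what is moved stays moved. The work goes in short steps, Python scripts to look and compute and a tool call to move; the robot and the scene stay as the last step left them, time stands still between calls to the robot, and variables do not carry over. Pictures are saved under pics/ and viewed, at most 14 in all, crops included, and the job is handed in when it is done.

Besides the shell and the picture viewer there is one more tool, called after ">>>" by a JSON object that holds its "method" and its "body", one argument or row to a line. jog_arm: Moves the arm, as the interface text tells. Shift numbers are shares of 300 mm and turn numbers shares of 90 degrees, none past 1 either way. Its arguments: {"type":"object","properties":{"plan":{"type":"array"}},"required":["plan"]}

```bash
mkdir -p pics; cat > h.py <<'E'
import numpy as np, cv2
from cell import ctrl
from scipy.spatial.transform import Rotation as R
def rot(o):
    o=np.array(o,float)
    return o if o.shape==(3,3) else R.from_euler('xyz',o).as_matrix() if o.size==3 else R.from_quat(o).as_matrix()
def cloud(p):
    d=p["depth"]; v,u=np.mgrid[:400,:640]
    c=np.stack([(u-p["cx"])/p["fx"]*d,(v-p["cy"])/p["fy"]*d,d],-1)
    w=c@rot(p["orientation"]).T+np.array(p["position"])
    w[d==0]=np.nan
    return w
E
python3 - <<'E'
from h import *
s=ctrl.read_state(); print({k:np.round(s[k],3).tolist() for k in s})
T=['drill_chuck_grip','face_mill_grip','collet_chuck_grip','slim_holder_grip','full_rack','empty_rack']
for n in('top','side'):
    p=ctrl.get_image(n); print(n,p['position'],p['orientation'])
    cv2.imwrite(f'pics/{n}0.png',p['img'][:,:,::-1]); w=cloud(p); np.save(n+'.npy',w)
    for t in T:
        for r in ctrl.trace(p,t)[:3]:
            q=w[r['pixels']]; q=q[~np.isnan(q[:,0])]
            hi=q[q[:,2]>q[:,2].max()-12] if len(q) else q
            print(t,round(r['score'],2),np.round(r['extent']),np.round(np.median(q,0)) if len(q) else '',len(q))
E
```

```text
{'clock': 0.0, 'qpos': [1.157, 0.629, 0.038, 1.518, -0.027, 0.996, -0.02], 'qd': [-0.0, 0.001, 0.0, 0.001, 0.0, -0.001, -0.001], 'tau': [-0.001, -56.339, 1.226, -19.345, 0.011, 0.01, 0.0], 'eef_pos': [221.377, -610.464, 230.397], 'tool_rot': [-3.14, 0.0, 0.348], 'force': [-0.225, -0.136, -0.216], 'torque': [-0.016, 0.006, -0.017], 'gripper_force': 0.0, 'width': 85.324}
top [ 317.87529308   -1.74261246 1198.11864565] [-2.95356124 -0.01514366 -1.58791743]
drill_chuck_grip 0.65 [361. 241.  22.  22.] [ 430. -107.  139.] 370
face_mill_grip 0.63 [398. 231.  31.  30.] [ 452. -186.  135.] 687
face_mill_grip 0.56 [369. 166.  26.  33.] [ 602. -128.  108.] 602
collet_chuck_grip 0.69 [432. 223.  26.  25.] [ 468. -254.  136.] 504
slim_holder_grip 0.89 [460. 214.  24.  21.] [ 485. -327.   92.] 412
slim_holder_grip 0.79 [452. 172.  30.  21.] [ 593. -323.   63.] 419
slim_holder_grip 0.4 [431. 224.  29.  26.] [ 468. -254.  136.] 464
full_rack 0.66 [405. 234. 137.  64.] [ 445. -178.   20.] 1764
empty_rack 0.72 [218. 236. 137.  70.] [458. 222.  25.] 4483
empty_rack 0.25 [430. 224.  28.  27.] [ 469. -254.  136.] 478
side [ 359.89905465 -679.22086669  596.42068323] [-2.17791886  0.00462767 -0.25036047]
drill_chuck_grip 0.94 [283. 241.  22.  49.] [ 429. -125.  127.] 790
drill_chuck_grip 0.23 [352. 370.  41.  45.] [ 481. -355.   65.] 926
face_mill_grip 0.95 [304. 271.  35.  44.] [ 448. -202.  134.] 1436
face_mill_grip 0.55 [380. 251.  33.  55.] [ 600. -143.  100.] 1294
collet_chuck_grip 0.89 [327. 300.  32.  54.] [ 468. -273.  121.] 1376
collet_chuck_grip 0.17 [300. 299.  23.  34.] [ 439. -208.   61.] 502
slim_holder_grip 0.79 [350. 338.  33.  58.] [ 485. -344.   96.] 1362
slim_holder_grip 0.66 [420. 336.  40.  64.] [ 592. -338.   63.] 1359
slim_holder_grip 0.24 [299. 302.  23.  32.] [ 440. -208.   59.] 458
full_rack 0.91 [326. 334. 126. 129.] [ 448. -293.   20.] 2862
empty_rack 0.88 [271. 180.  49.  89.] [452. 163.  56.] 2832
```

```bash
python3 - <<'E'
from h import *
a=cv2.imread('pics/top0.png')[130:300,130:500]; b=cv2.imread('pics/side0.png')[120:400,220:480]
a=cv2.resize(a,None,fx=1.55,fy=1.55); b=cv2.resize(b,None,fx=1.15,fy=1.15)
o=np.zeros((600,600,3),np.uint8); o[:a.shape[0],:a.shape[1]]=a; o[a.shape[0]:a.shape[0]+b.shape[0],:b.shape[1]]=b
cv2.imwrite('pics/both.png',o)
from scipy.optimize import least_squares
def circ(q,r):
    f=lambda c:np.hypot(q[:,0]-c[0],q[:,1]-c[1])-r
    return least_squares(f,np.median(q,0)[:2],loss='soft_l1',f_scale=2)
w=np.load('top.npy')
def sel(x0,x1,y0,y1,z0,z1):
    m=(w[...,0]>x0)&(w[...,0]<x1)&(w[...,1]>y0)&(w[...,1]<y1)&(w[...,2]>z0)&(w[...,2]<z1); return w[m]
def disc(q): # min enclosing
    (c,r)=cv2.minEnclosingCircle(q[:,:2].astype(np.float32)); return np.round(c,1),round(r,1),np.round(np.median(q[:,2]),1),np.round(q.mean(0),1),len(q)
for n,(x,y) in dict(drill=(430,-107),face=(452,-186),coll=(468,-254),slim=(485,-327)).items():
    for z0,z1 in((127,150),(80,95)):
        q=sel(x-38,x+38,y-36,y+36,z0,z1)
        if len(q)>5: print(n,z0,disc(q))
# base plates via minAreaRect
for n,(y0,y1) in dict(full=(-420,-20),empty=(20,420)).items():
    q=sel(340,560,y0,y1,14,26); print(n,cv2.minAreaRect(q[:,:2].astype(np.float32)),len(q))
q=sel(340,560,20,420,68,82)
print(len(q),np.median(q[:,2]))
k,l,c=cv2.kmeans(q[:,:2].astype(np.float32),4,None,(3,50,.1),5,cv2.KMEANS_PP_CENTERS)
for i in range(4):
    m=q[l[:,0]==i]; print(disc(m))
E
```

```text
drill 127 (array([ 435.9, -112.8]), 19.4, np.float64(141.1), array([ 434.2, -111. ,  140.7]), 191)
drill 80 (array([ 435.7, -112.8]), 25.0, np.float64(88.0), array([ 428.1, -106.2,   87.8]), 116)
face 127 (array([ 452.9, -186.6]), 30.4, np.float64(135.4), array([ 452.6, -185.8,  135.3]), 610)
coll 127 (array([ 471.5, -260.1]), 22.2, np.float64(137.2), array([ 471.3, -258.9,  137.1]), 316)
coll 80 (array([ 471.7, -259.1]), 25.1, np.float64(88.1), array([ 465.1, -248.2,   88.1]), 95)
slim 127 (array([ 489.5, -333.7]), 14.1, np.float64(135.9), array([ 487.8, -331.1,  136.2]), 113)
slim 80 (array([ 488.7, -334.1]), 25.6, np.float64(88.3), array([ 485.7, -328. ,   88.1]), 214)
full ((462.9217224121094, -224.3701934814453), (78.34510040283203, 316.6605224609375), 13.926229476928711) 1758
empty ((462.4818420410156, 226.41278076171875), (315.87542724609375, 78.26052856445312), 72.94087219238281) 2222
1438 74.42612145876569
(array([451.2, 190.3]), 30.2, np.float64(74.4), array([451. , 190. ,  74.3]), 357)
(array([496. , 335.3]), 30.5, np.float64(74.2), array([495.3, 335. ,  74.1]), 358)
(array([474.2, 262.7]), 30.8, np.float64(74.4), array([473.2, 262.7,  74.2]), 360)
(array([428.8, 117.7]), 30.2, np.float64(74.7), array([428.9, 117.5,  74.4]), 363)
```

View pics/both.png

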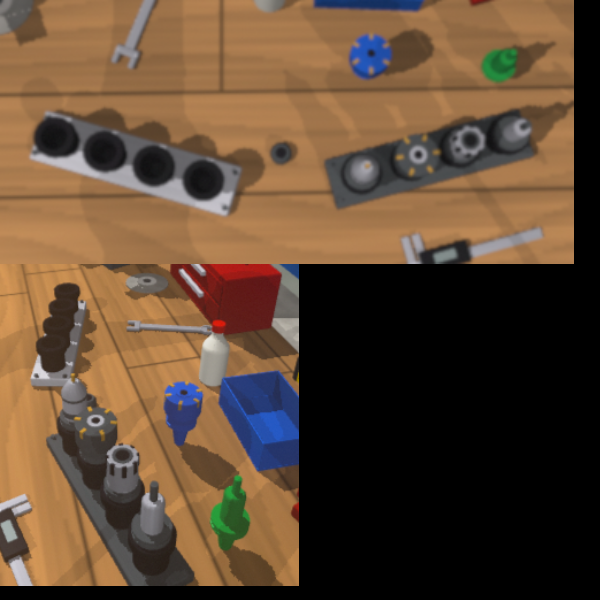

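The overview shows drill, face, collet and slim from left to right in the dark rack (row from pixel 362,172 to 510,130). The aluminium pockets run from (57,138) to (204,180). Blue and green decoys stand behind the dark rack.

```bash
cat > g.py <<'E'
# usage: g.py x y z yaw -> fractions of the final row from the tracked commanded pose; 'set' keeps it
import sys,json,numpy as np
from h import ctrl
try: c=np.array(json.load(open('c.json')))
except OSError: c=np.array([221.568,-611.086,231.313,.348])
def axes(y): return np.array([[np.cos(y),np.sin(y),0],[np.sin(y),-np.cos(y),0],[0,0,-1]])
if sys.argv[1]=='done':   # fractions actually commanded
    f=np.array(sys.argv[2:6],float)
    c=np.r_[c[:3]+300*f[:3]@axes(c[3]), c[3]-f[3]*np.pi/2]; json.dump(c.tolist(),open('c.json','w'))
s=ctrl.read_state()
print('cmd',c.round(2),'meas',np.round(s['eef_pos'],1),np.round(s['tool_rot'],3),'F',np.round(s['force'],1),'w',round(s['width'],1),round(s['gripper_force'],1),'t',round(s['clock'],2))
t=sys.argv[6:] if sys.argv[1]=='done' else sys.argv[1:]
while t:   # chain of targets, all from the current pose
    g=np.array(t[:4],float); t=t[4:]
    print('frac',np.r_[axes(c[3])@(g[:3]-c[:3])/300,-(g[3]-c[3])/(np.pi/2)].round(3))
E
python3 g.py 328 -362 280 1.814
```

```text
cmd [ 2.2157e+02 -6.1109e+02  2.3131e+02  3.5000e-01] meas [ 221.6 -611.1  231.4] [ 3.141 -0.     0.348] F [ 0.5 -0.2 -1. ] w 85.2 0.0 t 0.7
frac [ 0.617 -0.66  -0.162 -0.933]
```

>>> {"method": "jog_arm", "body": {
  "plan": [
    {"tx": 0.05,"ty": -0.05,"tz": -0.05,"wz": -0.08,"claw": 0},
    {"tx": 0.1,"ty": -0.11,"tz": -0.1,"wz": -0.16,"claw": 0},
    {"tx": 0.16,"ty": -0.17,"tz": -0.16,"wz": -0.24,"claw": 0},
    {"tx": 0.22,"ty": -0.23,"tz": -0.16,"wz": -0.32,"claw": 0},
    {"tx": 0.28,"ty": -0.3,"tz": -0.16,"wz": -0.4,"claw": 0},
    {"tx": 0.34,"ty": -0.36,"tz": -0.16,"wz": -0.48,"claw": 0},
    {"tx": 0.4,"ty": -0.42,"tz": -0.16,"wz": -0.56,"claw": 0},
    {"tx": 0.46,"ty": -0.48,"tz": -0.16,"wz": -0.64,"claw": 0},
    {"tx": 0.52,"ty": -0.54,"tz": -0.16,"wz": -0.72,"claw": 0},
    {"tx": 0.57,"ty": -0.6,"tz": -0.16,"wz": -0.8,"claw": 0},
    {"tx": 0.62,"ty": -0.66,"tz": -0.16,"wz": -0.88,"claw": 0},
    {"tx": 0.62,"ty": -0.66,"tz": -0.16,"wz": -0.933,"claw": 0}
  ]
}}

```text
invalid input at $.plan[0]: expected keys tx, ty, tz, wx, wy, wz, claw
```

```bash
python3 g.py done .62 -.66 -.16 -.933 435.6 -113.2 270 1.814
```

```text
cmd [ 328.9  -361.53  279.31    1.81] meas [ 221.6 -611.1  231.4] [ 3.141 -0.     0.348] F [ 0.5 -0.2 -1. ] w 85.2 0.0 t 0.7
frac [ 0.718  0.544  0.031 -0.   ]
```

>>> {"method": "jog_arm", "body": {
  "plan": [
    {"tx": 0.05,"ty": -0.05,"tz": -0.05,"wx": 0,"wy": 0,"wz": -0.08,"claw": 0},
    {"tx": 0.1,"ty": -0.11,"tz": -0.1,"wx": 0,"wy": 0,"wz": -0.16,"claw": 0},
    {"tx": 0.16,"ty": -0.17,"tz": -0.16,"wx": 0,"wy": 0,"wz": -0.24,"claw": 0},
    {"tx": 0.22,"ty": -0.23,"tz": -0.16,"wx": 0,"wy": 0,"wz": -0.32,"claw": 0},
    {"tx": 0.28,"ty": -0.3,"tz": -0.16,"wx": 0,"wy": 0,"wz": -0.4,"claw": 0},
    {"tx": 0.34,"ty": -0.36,"tz": -0.16,"wx": 0,"wy": 0,"wz": -0.48,"claw": 0},
    {"tx": 0.4,"ty": -0.42,"tz": -0.16,"wx": 0,"wy": 0,"wz": -0.56,"claw": 0},
    {"tx": 0.46,"ty": -0.48,"tz": -0.16,"wx": 0,"wy": 0,"wz": -0.64,"claw": 0},
    {"tx": 0.52,"ty": -0.54,"tz": -0.16,"wx": 0,"wy": 0,"wz": -0.72,"claw": 0},
    {"tx": 0.57,"ty": -0.6,"tz": -0.16,"wx": 0,"wy": 0,"wz": -0.8,"claw": 0},
    {"tx": 0.62,"ty": -0.66,"tz": -0.16,"wx": 0,"wy": 0,"wz": -0.88,"claw": 0},
    {"tx": 0.62,"ty": -0.66,"tz": -0.16,"wx": 0,"wy": 0,"wz": -0.933,"claw": 0}
  ]
}}

```text
clock: 1.9
eef_pos: [330.5, -358.3, 279.7]
tool_rot: [3.141, -0.001, 1.823]
force: [-0.0, -0.8, -0.3]
width: 85.1
gripper_force: 0.0
```

>>> {"method": "jog_arm", "body": {
  "plan": [
    {"tx": 0.09,"ty": 0.07,"tz": 0,"wx": 0,"wy": 0,"wz": 0,"claw": 0},
    {"tx": 0.19,"ty": 0.14,"tz": 0,"wx": 0,"wy": 0,"wz": 0,"claw": 0},
    {"tx": 0.29,"ty": 0.22,"tz": 0,"wx": 0,"wy": 0,"wz": 0,"claw": 0},
    {"tx": 0.39,"ty": 0.3,"tz": 0,"wx": 0,"wy": 0,"wz": 0,"claw": 0},
    {"tx": 0.49,"ty": 0.37,"tz": 0.01,"wx": 0,"wy": 0,"wz": 0,"claw": 0},
    {"tx": 0.59,"ty": 0.45,"tz": 0.02,"wx": 0,"wy": 0,"wz": 0,"claw": 0},
    {"tx": 0.67,"ty": 0.51,"tz": 0.03,"wx": 0,"wy": 0,"wz": 0,"claw": 0},
    {"tx": 0.718,"ty": 0.544,"tz": 0.031,"wx": 0,"wy": 0,"wz": 0,"claw": 0},
    {"tx": 0.718,"ty": 0.544,"tz": 0.031,"wx": 0,"wy": 0,"wz": 0,"claw": 0},
    {"tx": 0.718,"ty": 0.544,"tz": 0.031,"wx": 0,"wy": 0,"wz": 0,"claw": 0}
  ]
}}

```text
clock: 2.9
eef_pos: [435.5, -113.8, 270.1]
tool_rot: [-3.141, 0.001, 1.814]
force: [0.5, -1.0, -0.4]
width: 85.2
gripper_force: 0.0
```

```bash
python3 g.py done .718 .544 .031 0 435.6 -113.2 98 1.814; cat > wr.py <<'E'
from h import *
import sys
s=ctrl.read_state(); p=ctrl.get_image('wrist'); H=np.array(p['hand_eye'])
T=np.eye(4); T[:3,:3]=rot(s['tool_rot']); T[:3,3]=s['eef_pos']; M=T@H
p['orientation']=M[:3,:3]; p['position']=M[:3,3]; w=cloud(p); np.save('wrist.npy',w)
cv2.imwrite('pics/'+sys.argv[1]+'.png',p['img'][:,:,::-1])
x,y=float(sys.argv[2]),float(sys.argv[3])
for z0,z1 in ((127,146),(84,93),(70,80)):
    q=w[(abs(w[...,0]-x)<36)&(abs(w[...,1]-y)<36)&(w[...,2]>z0)&(w[...,2]<z1)]
    if len(q)>10: c,r=cv2.minEnclosingCircle(q[:,:2].astype(np.float32)); print(z0,np.round(c,1),round(r,1),np.round(np.median(q[:,2]),1),len(q))
E
python3 wr.py w1 435.6 -113.2
```

```text
cmd [ 435.53 -113.21  270.01    1.81] meas [ 435.5 -113.8  270.1] [-3.141e+00  1.000e-03  1.814e+00] F [ 0.5 -1.  -0.4] w 85.2 0.0 t 2.9
frac [-0.     0.     0.573 -0.   ]
127 [ 435.3 -110.5] 19.3 138.8 995
84 [ 435.3 -110.7] 24.8 87.1 497
70 [ 434.9 -111.3] 30.0 73.9 579
```

>>> {"method": "jog_arm", "body": {
  "plan": [
    {"tx": 0.003,"ty": 0,"tz": 0.06,"wx": 0,"wy": 0,"wz": 0,"claw": 0},
    {"tx": 0.003,"ty": 0,"tz": 0.13,"wx": 0,"wy": 0,"wz": 0,"claw": 0},
    {"tx": 0.003,"ty": 0,"tz": 0.2,"wx": 0,"wy": 0,"wz": 0,"claw": 0},
    {"tx": 0.003,"ty": 0,"tz": 0.27,"wx": 0,"wy": 0,"wz": 0,"claw": 0},
    {"tx": 0.003,"ty": 0,"tz": 0.34,"wx": 0,"wy": 0,"wz": 0,"claw": 0},
    {"tx": 0.003,"ty": 0,"tz": 0.41,"wx": 0,"wy": 0,"wz": 0,"claw": 0},
    {"tx": 0.003,"ty": 0,"tz": 0.47,"wx": 0,"wy": 0,"wz": 0,"claw": 0},
    {"tx": 0.003,"ty": 0,"tz": 0.51,"wx": 0,"wy": 0,"wz": 0,"claw": 0},
    {"tx": 0.003,"ty": 0,"tz": 0.54,"wx": 0,"wy": 0,"wz": 0,"claw": 0},
    {"tx": 0.003,"ty": 0,"tz": 0.56,"wx": 0,"wy": 0,"wz": 0,"claw": 0},
    {"tx": 0.003,"ty": 0,"tz": 0.573,"wx": 0,"wy": 0,"wz": 0,"claw": 0},
    {"tx": 0.003,"ty": 0,"tz": 0.573,"wx": 0,"wy": 0,"wz": 0,"claw": 0}
  ]
}}

```text
clock: 4.15
eef_pos: [435.4, -112.7, 98.0]
tool_rot: [-3.141, 0.0, 1.813]
force: [0.5, 0.5, 0.9]
width: 85.2
gripper_force: 0.0
```

>>> {"method": "jog_arm", "body": {
  "plan": [
    {"tx": 0,"ty": 0,"tz": 0,"wx": 0,"wy": 0,"wz": 0,"claw": 0.2},
    {"tx": 0,"ty": 0,"tz": 0,"wx": 0,"wy": 0,"wz": 0,"claw": 0.4},
    {"tx": 0,"ty": 0,"tz": 0,"wx": 0,"wy": 0,"wz": 0,"claw": 0.5},
    {"tx": 0,"ty": 0,"tz": 0,"wx": 0,"wy": 0,"wz": 0,"claw": 0.6},
    {"tx": 0,"ty": 0,"tz": 0,"wx": 0,"wy": 0,"wz": 0,"claw": 1},
    {"tx": 0,"ty": 0,"tz": 0,"wx": 0,"wy": 0,"wz": 0,"claw": 1},
    {"tx": 0,"ty": 0,"tz": 0,"wx": 0,"wy": 0,"wz": 0,"claw": 1},
    {"tx": 0,"ty": 0,"tz": 0,"wx": 0,"wy": 0,"wz": 0,"claw": 1},
    {"tx": 0,"ty": 0,"tz": 0,"wx": 0,"wy": 0,"wz": 0,"claw": 1},
    {"tx": 0,"ty": 0,"tz": 0,"wx": 0,"wy": 0,"wz": 0,"claw": 1}
  ]
}}

```text
clock: 5.15
eef_pos: [436.0, -112.4, 98.7]
tool_rot: [3.14, 0.001, 1.813]
force: [-1.0, 0.3, 6.2]
width: 36.6
gripper_force: 59.8
```

```bash
python3 g.py done .003 0 .573 0 435.4 -112.2 275 1.814
```

```text
cmd [ 435.32 -112.34   98.11    1.81] meas [ 436.  -112.4   98.7] [3.140e+00 1.000e-03 1.813e+00] F [-1.   0.3  6.2] w 36.6 59.8 t 5.15
frac [ 0.    0.   -0.59 -0.  ]
```

>>> {"method": "jog_arm", "body": {
  "plan": [
    {"tx": 0,"ty": 0,"tz": -0.01,"wx": 0,"wy": 0,"wz": 0,"claw": 1},
    {"tx": 0,"ty": 0,"tz": -0.03,"wx": 0,"wy": 0,"wz": 0,"claw": 1},
    {"tx": 0,"ty": 0,"tz": -0.07,"wx": 0,"wy": 0,"wz": 0,"claw": 1},
    {"tx": 0,"ty": 0,"tz": -0.13,"wx": 0,"wy": 0,"wz": 0,"claw": 1},
    {"tx": 0,"ty": 0,"tz": -0.19,"wx": 0,"wy": 0,"wz": 0,"claw": 1},
    {"tx": 0,"ty": 0,"tz": -0.26,"wx": 0,"wy": 0,"wz": 0,"claw": 1},
    {"tx": 0,"ty": 0,"tz": -0.33,"wx": 0,"wy": 0,"wz": 0,"claw": 1},
    {"tx": 0,"ty": 0,"tz": -0.4,"wx": 0,"wy": 0,"wz": 0,"claw": 1},
    {"tx": 0,"ty": 0,"tz": -0.47,"wx": 0,"wy": 0,"wz": 0,"claw": 1},
    {"tx": 0,"ty": 0,"tz": -0.53,"wx": 0,"wy": 0,"wz": 0,"claw": 1},
    {"tx": 0,"ty": 0,"tz": -0.57,"wx": 0,"wy": 0,"wz": 0,"claw": 1},
    {"tx": 0,"ty": 0,"tz": -0.59,"wx": 0,"wy": 0,"wz": 0,"claw": 1}
  ]
}}

```text
clock: 6.35
eef_pos: [435.1, -112.4, 276.0]
tool_rot: [3.141, 0.0, 1.813]
force: [-0.9, -0.3, -4.4]
width: 36.6
gripper_force: 60.7
```

```bash
python3 g.py done 0 0 -.59 0 429 117.6 275 1.273
```

```text
cmd [ 435.32 -112.34  275.11    1.81] meas [ 435.1 -112.4  276. ] [3.141 0.    1.813] F [-0.9 -0.3 -4.4] w 36.6 60.7 t 6.35
frac [0.749 0.164 0.    0.344]
```

>>> {"method": "jog_arm", "body": {
  "plan": [
    {"tx": 0.02,"ty": 0,"tz": 0,"wx": 0,"wy": 0,"wz": 0.01,"claw": 1},
    {"tx": 0.07,"ty": 0.01,"tz": 0,"wx": 0,"wy": 0,"wz": 0.03,"claw": 1},
    {"tx": 0.15,"ty": 0.03,"tz": 0,"wx": 0,"wy": 0,"wz": 0.07,"claw": 1},
    {"tx": 0.25,"ty": 0.05,"tz": 0,"wx": 0,"wy": 0,"wz": 0.11,"claw": 1},
    {"tx": 0.35,"ty": 0.07,"tz": 0,"wx": 0,"wy": 0,"wz": 0.16,"claw": 1},
    {"tx": 0.45,"ty": 0.1,"tz": 0,"wx": 0,"wy": 0,"wz": 0.21,"claw": 1},
    {"tx": 0.54,"ty": 0.12,"tz": 0,"wx": 0,"wy": 0,"wz": 0.25,"claw": 1},
    {"tx": 0.62,"ty": 0.14,"tz": 0,"wx": 0,"wy": 0,"wz": 0.29,"claw": 1},
    {"tx": 0.69,"ty": 0.15,"tz": 0,"wx": 0,"wy": 0,"wz": 0.32,"claw": 1},
    {"tx": 0.73,"ty": 0.16,"tz": 0,"wx": 0,"wy": 0,"wz": 0.34,"claw": 1},
    {"tx": 0.749,"ty": 0.164,"tz": 0,"wx": 0,"wy": 0,"wz": 0.344,"claw": 1},
    {"tx": 0.749,"ty": 0.164,"tz": 0,"wx": 0,"wy": 0,"wz": 0.344,"claw": 1}
  ]
}}

```text
clock: 7.55
eef_pos: [428.4, 118.2, 274.5]
tool_rot: [-3.14, 0.001, 1.275]
force: [1.1, 0.3, -4.3]
width: 36.3
gripper_force: 60.7
```

```bash
python3 g.py done .749 .164 0 .344 429 117.6 99 1.273; python3 wr.py w2 429 117.6
```

```text
cmd [429.06 117.6  275.11   1.27] meas [428.4 118.2 274.5] [-3.140e+00  1.000e-03  1.275e+00] F [ 1.1  0.3 -4.3] w 36.3 60.7 t 7.55
frac [-0.    -0.     0.587  0.   ]
70 [428.7 119.8] 30.1 73.9 1541
```

>>> {"method": "jog_arm", "body": {
  "plan": [
    {"tx": 0.002,"ty": 0,"tz": 0.02,"wx": 0,"wy": 0,"wz": 0,"claw": 1},
    {"tx": 0.002,"ty": 0,"tz": 0.06,"wx": 0,"wy": 0,"wz": 0,"claw": 1},
    {"tx": 0.002,"ty": 0,"tz": 0.12,"wx": 0,"wy": 0,"wz": 0,"claw": 1},
    {"tx": 0.002,"ty": 0,"tz": 0.18,"wx": 0,"wy": 0,"wz": 0,"claw": 1},
    {"tx": 0.002,"ty": 0,"tz": 0.24,"wx": 0,"wy": 0,"wz": 0,"claw": 1},
    {"tx": 0.002,"ty": 0,"tz": 0.3,"wx": 0,"wy": 0,"wz": 0,"claw": 1},
    {"tx": 0.002,"ty": 0,"tz": 0.36,"wx": 0,"wy": 0,"wz": 0,"claw": 1},
    {"tx": 0.002,"ty": 0,"tz": 0.41,"wx": 0,"wy": 0,"wz": 0,"claw": 1},
    {"tx": 0.002,"ty": 0,"tz": 0.45,"wx": 0,"wy": 0,"wz": 0,"claw": 1},
    {"tx": 0.002,"ty": 0,"tz": 0.48,"wx": 0,"wy": 0,"wz": 0,"claw": 1},
    {"tx": 0.002,"ty": 0,"tz": 0.5,"wx": 0,"wy": 0,"wz": 0,"claw": 1}
  ]
}}

```text
clock: 8.7
eef_pos: [429.3, 117.5, 124.3]
tool_rot: [-3.141, 0.001, 1.272]
force: [-0.1, 0.1, -5.1]
width: 36.5
gripper_force: 60.7
```

>>> {"method": "jog_arm", "body": {
  "plan": [
    {"tx": 0,"ty": 0,"tz": 0.01,"wx": 0,"wy": 0,"wz": 0,"claw": 1},
    {"tx": 0,"ty": 0,"tz": 0.02,"wx": 0,"wy": 0,"wz": 0,"claw": 1},
    {"tx": 0,"ty": 0,"tz": 0.03,"wx": 0,"wy": 0,"wz": 0,"claw": 1},
    {"tx": 0,"ty": 0,"tz": 0.04,"wx": 0,"wy": 0,"wz": 0,"claw": 1},
    {"tx": 0,"ty": 0,"tz": 0.05,"wx": 0,"wy": 0,"wz": 0,"claw": 1},
    {"tx": 0,"ty": 0,"tz": 0.06,"wx": 0,"wy": 0,"wz": 0,"claw": 1},
    {"tx": 0,"ty": 0,"tz": 0.067,"wx": 0,"wy": 0,"wz": 0,"claw": 1},
    {"tx": 0,"ty": 0,"tz": 0.073,"wx": 0,"wy": 0,"wz": 0,"claw": 1},
    {"tx": 0,"ty": 0,"tz": 0.077,"wx": 0,"wy": 0,"wz": 0,"claw": 1},
    {"tx": 0,"ty": 0,"tz": 0.08,"wx": 0,"wy": 0,"wz": 0,"claw": 1},
    {"tx": 0,"ty": 0,"tz": 0.08,"wx": 0,"wy": 0,"wz": 0,"claw": 1}
  ]
}}

```text
clock: 9.8
eef_pos: [429.4, 118.1, 101.1]
tool_rot: [-3.142, 0.0, 1.273]
force: [0.1, 0.9, -4.4]
width: 36.7
gripper_force: 60.7
```

```bash
python3 g.py done .002 0 .58 0 429 118.1 99 1.273
```

```text
cmd [429.24 118.17 101.11   1.27] meas [429.4 118.1 101.1] [-3.142  0.     1.273] F [ 0.1  0.9 -4.4] w 36.7 60.7 t 9.8
frac [-0.    -0.001  0.007  0.   ]
```

>>> {"method": "jog_arm", "body": {
  "plan": [
    {"tx": 0,"ty": 0,"tz": 0.002,"wx": 0,"wy": 0,"wz": 0,"claw": 1},
    {"tx": 0,"ty": 0,"tz": 0.004,"wx": 0,"wy": 0,"wz": 0,"claw": 1},
    {"tx": 0,"ty": 0,"tz": 0.006,"wx": 0,"wy": 0,"wz": 0,"claw": 1},
    {"tx": 0,"ty": 0,"tz": 0.008,"wx": 0,"wy": 0,"wz": 0,"claw": 1},
    {"tx": 0,"ty": 0,"tz": 0.01,"wx": 0,"wy": 0,"wz": 0,"claw": 1},
    {"tx": 0,"ty": 0,"tz": 0.01,"wx": 0,"wy": 0,"wz": 0,"claw": 1}
  ]
}}

```text
clock: 10.4
eef_pos: [429.5, 118.1, 98.7]
tool_rot: [3.141, 0.0, 1.273]
force: [-1.9, -1.1, 4.4]
width: 36.3
gripper_force: 61.8
```

>>> {"method": "jog_arm", "body": {
  "plan": [
    {"tx": 0,"ty": 0,"tz": 0,"wx": 0,"wy": 0,"wz": 0,"claw": 0.5},
    {"tx": 0,"ty": 0,"tz": 0,"wx": 0,"wy": 0,"wz": 0,"claw": 0.4},
    {"tx": 0,"ty": 0,"tz": 0,"wx": 0,"wy": 0,"wz": 0,"claw": 0.2},
    {"tx": 0,"ty": 0,"tz": 0,"wx": 0,"wy": 0,"wz": 0,"claw": 0},
    {"tx": 0,"ty": 0,"tz": 0,"wx": 0,"wy": 0,"wz": 0,"claw": 0}
  ]
}}

```text
clock: 10.9
eef_pos: [429.5, 118.2, 98.1]
tool_rot: [3.141, -0.0, 1.273]
force: [0.8, 0.1, -0.1]
width: 85.6
gripper_force: 0.0
```

```bash
python3 g.py done 0 0 .01 0 429.2 118.2 275 1.273
```

```text
cmd [429.24 118.17  98.11   1.27] meas [429.5 118.2  98.1] [ 3.141 -0.     1.273] F [ 0.8  0.1 -0.1] w 85.6 0.0 t 10.9
frac [ 0.   -0.   -0.59  0.  ]
```

>>> {"method": "jog_arm", "body": {
  "plan": [
    {"tx": 0,"ty": 0,"tz": -0.03,"wx": 0,"wy": 0,"wz": 0,"claw": 0},
    {"tx": 0,"ty": 0,"tz": -0.1,"wx": 0,"wy": 0,"wz": 0,"claw": 0},
    {"tx": 0,"ty": 0,"tz": -0.2,"wx": 0,"wy": 0,"wz": 0,"claw": 0},
    {"tx": 0,"ty": 0,"tz": -0.3,"wx": 0,"wy": 0,"wz": 0,"claw": 0},
    {"tx": 0,"ty": 0,"tz": -0.4,"wx": 0,"wy": 0,"wz": 0,"claw": 0},
    {"tx": 0,"ty": 0,"tz": -0.5,"wx": 0,"wy": 0,"wz": 0,"claw": 0},
    {"tx": 0,"ty": 0,"tz": -0.57,"wx": 0,"wy": 0,"wz": 0,"claw": 0},
    {"tx": 0,"ty": 0,"tz": -0.59,"wx": 0,"wy": 0,"wz": 0,"claw": 0}
  ]
}}

```text
clock: 11.7
eef_pos: [430.5, 118.6, 277.8]
tool_rot: [3.137, -0.002, 1.273]
force: [0.5, 0.3, 0.2]
width: 85.6
gripper_force: 0.0
```

```bash
python3 g.py done 0 0 -.59 0 453.1 -186.2 275 1.814; python3 wr.py w3 429 118
```

```text
cmd [429.24 118.17 275.11   1.27] meas [430.5 118.6 277.8] [ 3.137e+00 -2.000e-03  1.273e+00] F [0.5 0.3 0.2] w 85.6 0.0 t 11.7
frac [-0.947  0.374  0.    -0.344]
127 [428.4 120.1] 19.3 138.8 940
84 [428.5 119.9] 24.8 87.1 472
70 [428.6 120. ] 30.0 74.1 601
```

View pics/w3.png

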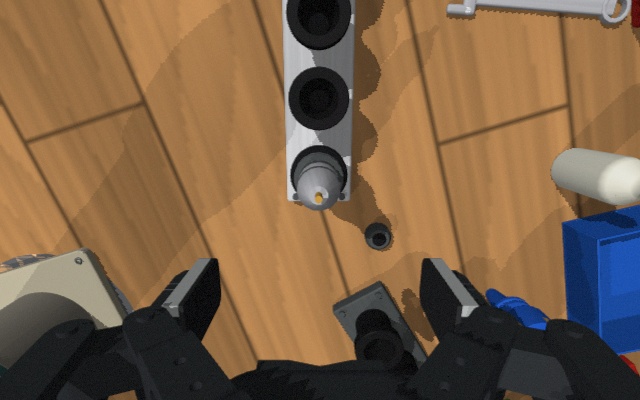

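The drill chuck stands upright in the rightmost aluminium pocket at pixel (319,185). Its flange reads 87 mm, the same height it had in the source rack, so it is seated. Next is the face mill.

>>> {"method": "jog_arm", "body": {
  "plan": [
    {"tx": -0.08,"ty": 0.03,"tz": 0,"wx": 0,"wy": 0,"wz": -0.03,"claw": 0},
    {"tx": -0.18,"ty": 0.07,"tz": 0,"wx": 0,"wy": 0,"wz": -0.07,"claw": 0},
    {"tx": -0.3,"ty": 0.12,"tz": 0,"wx": 0,"wy": 0,"wz": -0.11,"claw": 0},
    {"tx": -0.42,"ty": 0.17,"tz": 0,"wx": 0,"wy": 0,"wz": -0.15,"claw": 0},
    {"tx": -0.54,"ty": 0.22,"tz": 0,"wx": 0,"wy": 0,"wz": -0.19,"claw": 0},
    {"tx": -0.66,"ty": 0.27,"tz": 0,"wx": 0,"wy": 0,"wz": -0.24,"claw": 0},
    {"tx": -0.77,"ty": 0.31,"tz": 0,"wx": 0,"wy": 0,"wz": -0.28,"claw": 0},
    {"tx": -0.86,"ty": 0.35,"tz": 0,"wx": 0,"wy": 0,"wz": -0.32,"claw": 0},
    {"tx": -0.92,"ty": 0.365,"tz": 0,"wx": 0,"wy": 0,"wz": -0.34,"claw": 0},
    {"tx": -0.947,"ty": 0.374,"tz": 0,"wx": 0,"wy": 0,"wz": -0.344,"claw": 0},
    {"tx": -0.947,"ty": 0.374,"tz": 0,"wx": 0,"wy": 0,"wz": -0.344,"claw": 0},
    {"tx": -0.947,"ty": 0.374,"tz": 0,"wx": 0,"wy": 0,"wz": -0.344,"claw": 0}
  ]
}}

```text
clock: 12.95
eef_pos: [453.1, -185.0, 274.7]
tool_rot: [-3.141, -0.001, 1.814]
force: [-0.2, -0.2, 0.2]
width: 85.6
gripper_force: 0.0
```

```bash
python3 g.py done -.947 .374 0 -.344 453.1 -186.2 98 1.814; python3 wr.py w4 453.1 -186.2
```

```text
cmd [ 453.2  -186.34  275.11    1.81] meas [ 453.1 -185.   274.7] [-3.141e+00 -1.000e-03  1.814e+00] F [-0.2 -0.2  0.2] w 85.6 0.0 t 12.95
frac [ 0.001 -0.     0.59  -0.   ]
127 [ 452.7 -184.6] 30.2 134.2 3672
70 [ 450.7 -172.7] 26.6 73.8 155
```

>>> {"method": "jog_arm", "body": {
  "plan": [
    {"tx": 0,"ty": 0,"tz": 0.06,"wx": 0,"wy": 0,"wz": 0,"claw": 0},
    {"tx": 0,"ty": 0,"tz": 0.13,"wx": 0,"wy": 0,"wz": 0,"claw": 0},
    {"tx": 0,"ty": 0,"tz": 0.2,"wx": 0,"wy": 0,"wz": 0,"claw": 0},
    {"tx": 0,"ty": 0,"tz": 0.27,"wx": 0,"wy": 0,"wz": 0,"claw": 0},
    {"tx": 0,"ty": 0,"tz": 0.34,"wx": 0,"wy": 0,"wz": 0,"claw": 0},
    {"tx": 0,"ty": 0,"tz": 0.41,"wx": 0,"wy": 0,"wz": 0,"claw": 0},
    {"tx": 0,"ty": 0,"tz": 0.48,"wx": 0,"wy": 0,"wz": 0,"claw": 0},
    {"tx": 0,"ty": 0,"tz": 0.53,"wx": 0,"wy": 0,"wz": 0,"claw": 0},
    {"tx": 0,"ty": 0,"tz": 0.56,"wx": 0,"wy": 0,"wz": 0,"claw": 0},
    {"tx": 0,"ty": 0,"tz": 0.58,"wx": 0,"wy": 0,"wz": 0,"claw": 0},
    {"tx": 0,"ty": 0,"tz": 0.59,"wx": 0,"wy": 0,"wz": 0,"claw": 0},
    {"tx": 0,"ty": 0,"tz": 0.59,"wx": 0,"wy": 0,"wz": 0,"claw": 0}
  ]
}}

```text
clock: 14.2
eef_pos: [453.5, -186.2, 98.3]
tool_rot: [3.141, 0.0, 1.814]
force: [0.0, 0.5, 0.7]
width: 85.0
gripper_force: 0.0
```

>>> {"method": "jog_arm", "body": {
  "plan": [
    {"tx": 0,"ty": 0,"tz": 0,"wx": 0,"wy": 0,"wz": 0,"claw": 0.1},
    {"tx": 0,"ty": 0,"tz": 0,"wx": 0,"wy": 0,"wz": 0,"claw": 0.2},
    {"tx": 0,"ty": 0,"tz": 0,"wx": 0,"wy": 0,"wz": 0,"claw": 0.25},
    {"tx": 0,"ty": 0,"tz": 0,"wx": 0,"wy": 0,"wz": 0,"claw": 0.3},
    {"tx": 0,"ty": 0,"tz": 0,"wx": 0,"wy": 0,"wz": 0,"claw": 0.4},
    {"tx": 0,"ty": 0,"tz": 0,"wx": 0,"wy": 0,"wz": 0,"claw": 1},
    {"tx": 0,"ty": 0,"tz": 0,"wx": 0,"wy": 0,"wz": 0,"claw": 1},
    {"tx": 0,"ty": 0,"tz": 0,"wx": 0,"wy": 0,"wz": 0,"claw": 1},
    {"tx": 0,"ty": 0,"tz": 0,"wx": 0,"wy": 0,"wz": 0,"claw": 1}
  ]
}}

```text
clock: 15.1
eef_pos: [453.9, -186.5, 98.9]
tool_rot: [3.14, 0.001, 1.813]
force: [-0.7, 0.0, 6.5]
width: 58.7
gripper_force: 63.3
```

```bash
python3 g.py done 0 0 .59 0 453.1 -186.2 275 1.814
```

```text
cmd [ 453.2  -186.34   98.11    1.81] meas [ 453.9 -186.5   98.9] [3.140e+00 1.000e-03 1.813e+00] F [-0.7  0.   6.5] w 58.7 63.3 t 15.1
frac [ 0.001 -0.    -0.59  -0.   ]
```

>>> {"method": "jog_arm", "body": {
  "plan": [
    {"tx": 0,"ty": 0,"tz": -0.01,"wx": 0,"wy": 0,"wz": 0,"claw": 1},
    {"tx": 0,"ty": 0,"tz": -0.03,"wx": 0,"wy": 0,"wz": 0,"claw": 1},
    {"tx": 0,"ty": 0,"tz": -0.08,"wx": 0,"wy": 0,"wz": 0,"claw": 1},
    {"tx": 0,"ty": 0,"tz": -0.15,"wx": 0,"wy": 0,"wz": 0,"claw": 1},
    {"tx": 0,"ty": 0,"tz": -0.23,"wx": 0,"wy": 0,"wz": 0,"claw": 1},
    {"tx": 0,"ty": 0,"tz": -0.31,"wx": 0,"wy": 0,"wz": 0,"claw": 1},
    {"tx": 0.01,"ty": 0,"tz": -0.39,"wx": 0,"wy": 0,"wz": 0,"claw": 1},
    {"tx": 0.04,"ty": 0,"tz": -0.46,"wx": 0,"wy": 0,"wz": 0,"claw": 1},
    {"tx": 0.1,"ty": 0,"tz": -0.52,"wx": 0,"wy": 0,"wz": 0,"claw": 1},
    {"tx": 0.18,"ty": 0,"tz": -0.57,"wx": 0,"wy": 0,"wz": 0,"claw": 1},
    {"tx": 0.26,"ty": 0,"tz": -0.59,"wx": 0,"wy": 0,"wz": 0,"claw": 1},
    {"tx": 0.34,"ty": 0,"tz": -0.59,"wx": 0,"wy": 0,"wz": 0,"claw": 1}
  ]
}}

```text
clock: 16.3
eef_pos: [428.0, -86.5, 275.7]
tool_rot: [3.142, 0.0, 1.813]
force: [0.7, -0.0, -7.4]
width: 58.7
gripper_force: 66.4
```

```bash
python3 g.py done .34 0 -.59 0 451.3 190.6 275 1.273
```

```text
cmd [428.68 -87.33 275.11   1.81] meas [428.  -86.5 275.7] [3.142 0.    1.813] F [ 0.7 -0.  -7.4] w 58.7 66.4 t 16.3
frac [0.881 0.296 0.    0.344]
```

>>> {"method": "jog_arm", "body": {
  "plan": [
    {"tx": 0.08,"ty": 0.03,"tz": 0,"wx": 0,"wy": 0,"wz": 0.02,"claw": 1},
    {"tx": 0.18,"ty": 0.06,"tz": 0,"wx": 0,"wy": 0,"wz": 0.05,"claw": 1},
    {"tx": 0.29,"ty": 0.1,"tz": 0,"wx": 0,"wy": 0,"wz": 0.1,"claw": 1},
    {"tx": 0.4,"ty": 0.14,"tz": 0,"wx": 0,"wy": 0,"wz": 0.15,"claw": 1},
    {"tx": 0.51,"ty": 0.18,"tz": 0,"wx": 0,"wy": 0,"wz": 0.2,"claw": 1},
    {"tx": 0.61,"ty": 0.21,"tz": 0,"wx": 0,"wy": 0,"wz": 0.24,"claw": 1},
    {"tx": 0.7,"ty": 0.24,"tz": 0,"wx": 0,"wy": 0,"wz": 0.28,"claw": 1},
    {"tx": 0.78,"ty": 0.26,"tz": 0,"wx": 0,"wy": 0,"wz": 0.31,"claw": 1},
    {"tx": 0.84,"ty": 0.28,"tz": 0,"wx": 0,"wy": 0,"wz": 0.33,"claw": 1},
    {"tx": 0.87,"ty": 0.29,"tz": 0,"wx": 0,"wy": 0,"wz": 0.344,"claw": 1},
    {"tx": 0.881,"ty": 0.296,"tz": 0,"wx": 0,"wy": 0,"wz": 0.344,"claw": 1},
    {"tx": 0.881,"ty": 0.296,"tz": 0,"wx": 0,"wy": 0,"wz": 0.344,"claw": 1}
  ]
}}

```text
clock: 17.5
eef_pos: [450.9, 190.3, 274.7]
tool_rot: [-3.14, 0.001, 1.274]
force: [-0.1, 0.5, -6.3]
width: 58.5
gripper_force: 66.3
```

```bash
python3 g.py done .881 .296 0 .344 451.3 190.6 98 1.273; python3 wr.py w5 451 190.6
```

```text
cmd [451.35 190.57 275.11   1.27] meas [450.9 190.3 274.7] [-3.140e+00  1.000e-03  1.274e+00] F [-0.1  0.5 -6.3] w 58.5 66.3 t 17.5
frac [ 0.   -0.    0.59  0.  ]
70 [450.8 192.6] 30.0 73.9 1528
```

>>> {"method": "jog_arm", "body": {
  "plan": [
    {"tx": 0,"ty": 0,"tz": 0.02,"wx": 0,"wy": 0,"wz": 0,"claw": 1},
    {"tx": 0,"ty": 0,"tz": 0.06,"wx": 0,"wy": 0,"wz": 0,"claw": 1},
    {"tx": 0,"ty": 0,"tz": 0.12,"wx": 0,"wy": 0,"wz": 0,"claw": 1},
    {"tx": 0,"ty": 0,"tz": 0.18,"wx": 0,"wy": 0,"wz": 0,"claw": 1},
    {"tx": 0,"ty": 0,"tz": 0.24,"wx": 0,"wy": 0,"wz": 0,"claw": 1},
    {"tx": 0,"ty": 0,"tz": 0.3,"wx": 0,"wy": 0,"wz": 0,"claw": 1},
    {"tx": 0,"ty": 0,"tz": 0.36,"wx": 0,"wy": 0,"wz": 0,"claw": 1},
    {"tx": 0,"ty": 0,"tz": 0.41,"wx": 0,"wy": 0,"wz": 0,"claw": 1},
    {"tx": 0,"ty": 0,"tz": 0.45,"wx": 0,"wy": 0,"wz": 0,"claw": 1},
    {"tx": 0,"ty": 0,"tz": 0.48,"wx": 0,"wy": 0,"wz": 0,"claw": 1},
    {"tx": 0,"ty": 0,"tz": 0.5,"wx": 0,"wy": 0,"wz": 0,"claw": 1}
  ]
}}

```text
clock: 18.65
eef_pos: [451.4, 190.3, 124.3]
tool_rot: [-3.141, 0.0, 1.273]
force: [0.6, -0.0, -6.9]
width: 58.6
gripper_force: 66.4
```

>>> {"method": "jog_arm", "body": {
  "plan": [
    {"tx": 0,"ty": 0,"tz": 0.015,"wx": 0,"wy": 0,"wz": 0,"claw": 1},
    {"tx": 0,"ty": 0,"tz": 0.03,"wx": 0,"wy": 0,"wz": 0,"claw": 1},
    {"tx": 0,"ty": 0,"tz": 0.045,"wx": 0,"wy": 0,"wz": 0,"claw": 1},
    {"tx": 0,"ty": 0,"tz": 0.057,"wx": 0,"wy": 0,"wz": 0,"claw": 1},
    {"tx": 0,"ty": 0,"tz": 0.067,"wx": 0,"wy": 0,"wz": 0,"claw": 1},
    {"tx": 0,"ty": 0,"tz": 0.074,"wx": 0,"wy": 0,"wz": 0,"claw": 1},
    {"tx": 0,"ty": 0,"tz": 0.079,"wx": 0,"wy": 0,"wz": 0,"claw": 1},
    {"tx": 0,"ty": 0,"tz": 0.082,"wx": 0,"wy": 0,"wz": 0,"claw": 1},
    {"tx": 0,"ty": 0,"tz": 0.084,"wx": 0,"wy": 0,"wz": 0,"claw": 1},
    {"tx": 0,"ty": 0,"tz": 0.086,"wx": 0,"wy": 0,"wz": 0,"claw": 1},
    {"tx": 0,"ty": 0,"tz": 0.088,"wx": 0,"wy": 0,"wz": 0,"claw": 1},
    {"tx": 0,"ty": 0,"tz": 0.09,"wx": 0,"wy": 0,"wz": 0,"claw": 1}
  ]
}}

```text
clock: 19.85
eef_pos: [451.6, 190.6, 98.9]
tool_rot: [3.141, 0.0, 1.273]
force: [-2.1, -0.5, 10.1]
width: 58.7
gripper_force: 67.5
```

```bash
python3 g.py done 0 0 .59 0 451.3 190.6 98 1.273
```

```text
cmd [451.35 190.57  98.11   1.27] meas [451.6 190.6  98.9] [3.141 0.    1.273] F [-2.1 -0.5 10.1] w 58.7 67.5 t 19.85
frac [ 0. -0.  0.  0.]
```

>>> {"method": "jog_arm", "body": {
  "plan": [
    {"tx": 0,"ty": 0,"tz": 0,"wx": 0,"wy": 0,"wz": 0,"claw": 0.3},
    {"tx": 0,"ty": 0,"tz": 0,"wx": 0,"wy": 0,"wz": 0,"claw": 0.2},
    {"tx": 0,"ty": 0,"tz": 0,"wx": 0,"wy": 0,"wz": 0,"claw": 0},
    {"tx": 0,"ty": 0,"tz": 0,"wx": 0,"wy": 0,"wz": 0,"claw": 0},
    {"tx": 0,"ty": 0,"tz": 0,"wx": 0,"wy": 0,"wz": 0,"claw": 0}
  ]
}}

```text
clock: 20.35
eef_pos: [451.8, 190.7, 98.2]
tool_rot: [3.141, -0.0, 1.273]
force: [-0.6, -0.1, -0.0]
width: 85.6
gripper_force: 0.0
```

>>> {"method": "jog_arm", "body": {
  "plan": [
    {"tx": 0,"ty": 0,"tz": -0.03,"wx": 0,"wy": 0,"wz": 0,"claw": 0},
    {"tx": 0,"ty": 0,"tz": -0.1,"wx": 0,"wy": 0,"wz": 0,"claw": 0},
    {"tx": 0,"ty": 0,"tz": -0.2,"wx": 0,"wy": 0,"wz": 0,"claw": 0},
    {"tx": 0,"ty": 0,"tz": -0.3,"wx": 0,"wy": 0,"wz": 0,"claw": 0},
    {"tx": 0,"ty": 0,"tz": -0.4,"wx": 0,"wy": 0,"wz": 0,"claw": 0},
    {"tx": -0.05,"ty": 0,"tz": -0.5,"wx": 0,"wy": 0,"wz": 0,"claw": 0},
    {"tx": -0.15,"ty": 0,"tz": -0.57,"wx": 0,"wy": 0,"wz": 0,"claw": 0},
    {"tx": -0.27,"ty": 0,"tz": -0.59,"wx": 0,"wy": 0,"wz": 0,"claw": 0},
    {"tx": -0.4,"ty": 0,"tz": -0.59,"wx": 0,"wy": 0,"wz": 0,"claw": 0},
    {"tx": -0.53,"ty": 0,"tz": -0.59,"wx": 0,"wy": 0,"wz": 0,"claw": 0},
    {"tx": -0.65,"ty": 0,"tz": -0.59,"wx": 0,"wy": 0,"wz": 0,"claw": 0}
  ]
}}

```text
clock: 21.45
eef_pos: [393.5, 2.6, 275.8]
tool_rot: [3.141, 0.0, 1.273]
force: [1.0, -0.3, 0.9]
width: 85.3
gripper_force: 0.0
```

```bash
python3 g.py done -.65 0 -.59 0 471.8 -259.6 275 1.814
```

```text
cmd [394.17   4.14 275.11   1.27] meas [393.5   2.6 275.8] [3.141 0.    1.273] F [ 1.  -0.3  0.9] w 85.3 0.0 t 21.45
frac [-0.765  0.505  0.    -0.344]
```

>>> {"method": "jog_arm", "body": {
  "plan": [
    {"tx": -0.1,"ty": 0.05,"tz": 0,"wx": 0,"wy": 0,"wz": -0.03,"claw": 0},
    {"tx": -0.2,"ty": 0.11,"tz": 0,"wx": 0,"wy": 0,"wz": -0.08,"claw": 0},
    {"tx": -0.31,"ty": 0.18,"tz": 0,"wx": 0,"wy": 0,"wz": -0.13,"claw": 0},
    {"tx": -0.42,"ty": 0.26,"tz": 0,"wx": 0,"wy": 0,"wz": -0.18,"claw": 0},
    {"tx": -0.52,"ty": 0.33,"tz": 0,"wx": 0,"wy": 0,"wz": -0.23,"claw": 0},
    {"tx": -0.61,"ty": 0.4,"tz": 0,"wx": 0,"wy": 0,"wz": -0.28,"claw": 0},
    {"tx": -0.69,"ty": 0.46,"tz": 0,"wx": 0,"wy": 0,"wz": -0.32,"claw": 0},
    {"tx": -0.74,"ty": 0.49,"tz": 0,"wx": 0,"wy": 0,"wz": -0.344,"claw": 0},
    {"tx": -0.765,"ty": 0.505,"tz": 0,"wx": 0,"wy": 0,"wz": -0.344,"claw": 0},
    {"tx": -0.765,"ty": 0.505,"tz": 0,"wx": 0,"wy": 0,"wz": -0.344,"claw": 0},
    {"tx": -0.765,"ty": 0.505,"tz": 0,"wx": 0,"wy": 0,"wz": -0.344,"claw": 0}
  ]
}}

```text
clock: 22.55
eef_pos: [471.6, -258.5, 275.3]
tool_rot: [-3.142, -0.001, 1.814]
force: [0.2, 0.9, 0.2]
width: 85.1
gripper_force: 0.0
```

```bash
python3 g.py done -.765 .505 0 -.344 471.8 -259.6 98 1.814; python3 wr.py w6 471.8 -259.6
```

```text
cmd [ 471.71 -259.7   275.11    1.81] meas [ 471.6 -258.5  275.3] [-3.142e+00 -1.000e-03  1.814e+00] F [0.2 0.9 0.2] w 85.1 0.0 t 22.55
frac [ 0.    0.    0.59 -0.  ]
127 [ 471.2 -258.1] 22.0 136.2 1887
84 [ 471.6 -257.7] 24.8 87.0 351
70 [ 471.3 -259. ] 30.0 73.9 521
```

>>> {"method": "jog_arm", "body": {
  "plan": [
    {"tx": 0,"ty": 0,"tz": 0.06,"wx": 0,"wy": 0,"wz": 0,"claw": 0},
    {"tx": 0,"ty": 0,"tz": 0.13,"wx": 0,"wy": 0,"wz": 0,"claw": 0},
    {"tx": 0,"ty": 0,"tz": 0.2,"wx": 0,"wy": 0,"wz": 0,"claw": 0},
    {"tx": 0,"ty": 0,"tz": 0.27,"wx": 0,"wy": 0,"wz": 0,"claw": 0},
    {"tx": 0,"ty": 0,"tz": 0.34,"wx": 0,"wy": 0,"wz": 0,"claw": 0},
    {"tx": 0,"ty": 0,"tz": 0.41,"wx": 0,"wy": 0,"wz": 0,"claw": 0},
    {"tx": 0,"ty": 0,"tz": 0.48,"wx": 0,"wy": 0,"wz": 0,"claw": 0},
    {"tx": 0,"ty": 0,"tz": 0.53,"wx": 0,"wy": 0,"wz": 0,"claw": 0},
    {"tx": 0,"ty": 0,"tz": 0.56,"wx": 0,"wy": 0,"wz": 0,"claw": 0},
    {"tx": 0,"ty": 0,"tz": 0.58,"wx": 0,"wy": 0,"wz": 0,"claw": 0},
    {"tx": 0,"ty": 0,"tz": 0.59,"wx": 0,"wy": 0,"wz": 0,"claw": 0},
    {"tx": 0,"ty": 0,"tz": 0.59,"wx": 0,"wy": 0,"wz": 0,"claw": 0}
  ]
}}

```text
clock: 23.8
eef_pos: [472.0, -259.6, 98.3]
tool_rot: [3.141, 0.0, 1.814]
force: [0.0, -0.4, -0.7]
width: 85.4
gripper_force: 0.0
```

>>> {"method": "jog_arm", "body": {
  "plan": [
    {"tx": 0,"ty": 0,"tz": 0,"wx": 0,"wy": 0,"wz": 0,"claw": 0.2},
    {"tx": 0,"ty": 0,"tz": 0,"wx": 0,"wy": 0,"wz": 0,"claw": 0.4},
    {"tx": 0,"ty": 0,"tz": 0,"wx": 0,"wy": 0,"wz": 0,"claw": 0.45},
    {"tx": 0,"ty": 0,"tz": 0,"wx": 0,"wy": 0,"wz": 0,"claw": 0.5},
    {"tx": 0,"ty": 0,"tz": 0,"wx": 0,"wy": 0,"wz": 0,"claw": 0.6},
    {"tx": 0,"ty": 0,"tz": 0,"wx": 0,"wy": 0,"wz": 0,"claw": 1},
    {"tx": 0,"ty": 0,"tz": 0,"wx": 0,"wy": 0,"wz": 0,"claw": 1},
    {"tx": 0,"ty": 0,"tz": 0,"wx": 0,"wy": 0,"wz": 0,"claw": 1},
    {"tx": 0,"ty": 0,"tz": 0,"wx": 0,"wy": 0,"wz": 0,"claw": 1}
  ]
}}

```text
clock: 24.7
eef_pos: [472.7, -259.7, 98.7]
tool_rot: [3.14, 0.001, 1.813]
force: [1.8, 0.5, 5.4]
width: 40.8
gripper_force: 60.1
```

>>> {"method": "jog_arm", "body": {
  "plan": [
    {"tx": 0,"ty": 0,"tz": -0.01,"wx": 0,"wy": 0,"wz": 0,"claw": 1},
    {"tx": 0,"ty": 0,"tz": -0.03,"wx": 0,"wy": 0,"wz": 0,"claw": 1},
    {"tx": 0,"ty": 0,"tz": -0.08,"wx": 0,"wy": 0,"wz": 0,"claw": 1},
    {"tx": 0,"ty": 0,"tz": -0.15,"wx": 0,"wy": 0,"wz": 0,"claw": 1},
    {"tx": 0,"ty": 0,"tz": -0.23,"wx": 0,"wy": 0,"wz": 0,"claw": 1},
    {"tx": 0,"ty": 0,"tz": -0.31,"wx": 0,"wy": 0,"wz": 0,"claw": 1},
    {"tx": 0.01,"ty": 0,"tz": -0.39,"wx": 0,"wy": 0,"wz": 0,"claw": 1},
    {"tx": 0.04,"ty": 0,"tz": -0.46,"wx": 0,"wy": 0,"wz": 0,"claw": 1},
    {"tx": 0.1,"ty": 0,"tz": -0.52,"wx": 0,"wy": 0,"wz": 0,"claw": 1},
    {"tx": 0.18,"ty": 0,"tz": -0.57,"wx": 0,"wy": 0,"wz": 0,"claw": 1},
    {"tx": 0.26,"ty": 0,"tz": -0.59,"wx": 0,"wy": 0,"wz": 0,"claw": 1},
    {"tx": 0.34,"ty": 0,"tz": -0.59,"wx": 0,"wy": 0,"wz": 0,"claw": 1}
  ]
}}

```text
clock: 25.9
eef_pos: [446.4, -160.0, 275.7]
tool_rot: [-3.141, 0.0, 1.813]
force: [-0.3, 1.0, -6.8]
width: 40.7
gripper_force: 61.5
```

>>> {"method": "jog_arm", "body": {
  "plan": [
    {"tx": 0.09,"ty": 0.02,"tz": 0,"wx": 0,"wy": 0,"wz": 0,"claw": 1},
    {"tx": 0.19,"ty": 0.06,"tz": 0,"wx": 0,"wy": 0,"wz": 0,"claw": 1},
    {"tx": 0.29,"ty": 0.1,"tz": 0,"wx": 0,"wy": 0,"wz": 0,"claw": 1},
    {"tx": 0.39,"ty": 0.14,"tz": 0,"wx": 0,"wy": 0,"wz": 0,"claw": 1},
    {"tx": 0.49,"ty": 0.17,"tz": 0,"wx": 0,"wy": 0,"wz": 0,"claw": 1},
    {"tx": 0.6,"ty": 0.2,"tz": 0,"wx": 0,"wy": 0,"wz": 0,"claw": 1}
  ]
}}

```text
clock: 26.5
eef_pos: [461.2, 28.8, 274.6]
tool_rot: [-3.139, 0.0, 1.812]
force: [0.2, -0.4, -5.3]
width: 40.6
gripper_force: 61.6
```

```bash
python3 g.py done 0 0 .59 0 >/dev/null; python3 g.py done .94 .2 -.59 0 473.9 263.2 275 1.273
```

```text
cmd [462.17  28.46 275.11   1.81] meas [461.2  28.8 274.6] [-3.139  0.     1.812] F [ 0.2 -0.4 -5.3] w 40.6 61.6 t 26.5
frac [0.75  0.226 0.    0.344]
```

>>> {"method": "jog_arm", "body": {
  "plan": [
    {"tx": 0.07,"ty": 0.02,"tz": 0,"wx": 0,"wy": 0,"wz": 0.02,"claw": 1},
    {"tx": 0.15,"ty": 0.05,"tz": 0,"wx": 0,"wy": 0,"wz": 0.05,"claw": 1},
    {"tx": 0.24,"ty": 0.08,"tz": 0,"wx": 0,"wy": 0,"wz": 0.09,"claw": 1},
    {"tx": 0.34,"ty": 0.11,"tz": 0,"wx": 0,"wy": 0,"wz": 0.14,"claw": 1},
    {"tx": 0.44,"ty": 0.14,"tz": 0,"wx": 0,"wy": 0,"wz": 0.19,"claw": 1},
    {"tx": 0.53,"ty": 0.16,"tz": 0,"wx": 0,"wy": 0,"wz": 0.24,"claw": 1},
    {"tx": 0.61,"ty": 0.18,"tz": 0,"wx": 0,"wy": 0,"wz": 0.28,"claw": 1},
    {"tx": 0.68,"ty": 0.2,"tz": 0,"wx": 0,"wy": 0,"wz": 0.32,"claw": 1},
    {"tx": 0.73,"ty": 0.22,"tz": 0,"wx": 0,"wy": 0,"wz": 0.344,"claw": 1},
    {"tx": 0.75,"ty": 0.226,"tz": 0,"wx": 0,"wy": 0,"wz": 0.344,"claw": 1},
    {"tx": 0.75,"ty": 0.226,"tz": 0,"wx": 0,"wy": 0,"wz": 0.344,"claw": 1},
    {"tx": 0.75,"ty": 0.226,"tz": 0,"wx": 0,"wy": 0,"wz": 0.344,"claw": 1}
  ]
}}

```text
clock: 27.7
eef_pos: [473.8, 261.4, 274.6]
tool_rot: [-3.141, 0.002, 1.273]
force: [0.1, 0.2, -5.2]
width: 40.6
gripper_force: 61.6
```

```bash
python3 g.py done .75 .226 0 .344 473.9 263.2 98 1.273; python3 wr.py w7 473.9 263.2
```

```text
cmd [473.89 263.16 275.11   1.27] meas [473.8 261.4 274.6] [-3.141e+00  2.000e-03  1.273e+00] F [ 0.1  0.2 -5.2] w 40.6 61.6 t 27.7
frac [ 0.   -0.    0.59  0.  ]
70 [473.2 265.2] 30.0 74.0 1589
```

>>> {"method": "jog_arm", "body": {
  "plan": [
    {"tx": 0,"ty": 0,"tz": 0.02,"wx": 0,"wy": 0,"wz": 0,"claw": 1},
    {"tx": 0,"ty": 0,"tz": 0.06,"wx": 0,"wy": 0,"wz": 0,"claw": 1},
    {"tx": 0,"ty": 0,"tz": 0.12,"wx": 0,"wy": 0,"wz": 0,"claw": 1},
    {"tx": 0,"ty": 0,"tz": 0.18,"wx": 0,"wy": 0,"wz": 0,"claw": 1},
    {"tx": 0,"ty": 0,"tz": 0.24,"wx": 0,"wy": 0,"wz": 0,"claw": 1},
    {"tx": 0,"ty": 0,"tz": 0.3,"wx": 0,"wy": 0,"wz": 0,"claw": 1},
    {"tx": 0,"ty": 0,"tz": 0.36,"wx": 0,"wy": 0,"wz": 0,"claw": 1},
    {"tx": 0,"ty": 0,"tz": 0.41,"wx": 0,"wy": 0,"wz": 0,"claw": 1},
    {"tx": 0,"ty": 0,"tz": 0.45,"wx": 0,"wy": 0,"wz": 0,"claw": 1},
    {"tx": 0,"ty": 0,"tz": 0.48,"wx": 0,"wy": 0,"wz": 0,"claw": 1},
    {"tx": 0,"ty": 0,"tz": 0.5,"wx": 0,"wy": 0,"wz": 0,"claw": 1}
  ]
}}

```text
clock: 28.85
eef_pos: [474.0, 262.9, 124.2]
tool_rot: [-3.141, 0.001, 1.273]
force: [0.5, -0.2, -5.0]
width: 40.5
gripper_force: 61.6
```

>>> {"method": "jog_arm", "body": {
  "plan": [
    {"tx": 0,"ty": 0,"tz": 0.015,"wx": 0,"wy": 0,"wz": 0,"claw": 1},
    {"tx": 0,"ty": 0,"tz": 0.03,"wx": 0,"wy": 0,"wz": 0,"claw": 1},
    {"tx": 0,"ty": 0,"tz": 0.045,"wx": 0,"wy": 0,"wz": 0,"claw": 1},
    {"tx": 0,"ty": 0,"tz": 0.057,"wx": 0,"wy": 0,"wz": 0,"claw": 1},
    {"tx": 0,"ty": 0,"tz": 0.067,"wx": 0,"wy": 0,"wz": 0,"claw": 1},
    {"tx": 0,"ty": 0,"tz": 0.074,"wx": 0,"wy": 0,"wz": 0,"claw": 1},
    {"tx": 0,"ty": 0,"tz": 0.079,"wx": 0,"wy": 0,"wz": 0,"claw": 1},
    {"tx": 0,"ty": 0,"tz": 0.082,"wx": 0,"wy": 0,"wz": 0,"claw": 1},
    {"tx": 0,"ty": 0,"tz": 0.084,"wx": 0,"wy": 0,"wz": 0,"claw": 1},
    {"tx": 0,"ty": 0,"tz": 0.086,"wx": 0,"wy": 0,"wz": 0,"claw": 1},
    {"tx": 0,"ty": 0,"tz": 0.088,"wx": 0,"wy": 0,"wz": 0,"claw": 1},
    {"tx": 0,"ty": 0,"tz": 0.09,"wx": 0,"wy": 0,"wz": 0,"claw": 1}
  ]
}}

```text
clock: 30.05
eef_pos: [474.2, 263.2, 98.8]
tool_rot: [3.141, -0.0, 1.273]
force: [-1.7, -2.1, 6.6]
width: 40.6
gripper_force: 62.3
```

```bash
python3 g.py done 0 0 .59 0 473.9 263.2 98 1.273
```

```text
cmd [473.89 263.16  98.11   1.27] meas [474.2 263.2  98.8] [ 3.141 -0.     1.273] F [-1.7 -2.1  6.6] w 40.6 62.3 t 30.05
frac [ 0. -0.  0.  0.]
```

>>> {"method": "jog_arm", "body": {
  "plan": [
    {"tx": 0,"ty": 0,"tz": 0,"wx": 0,"wy": 0,"wz": 0,"claw": 0.45},
    {"tx": 0,"ty": 0,"tz": 0,"wx": 0,"wy": 0,"wz": 0,"claw": 0.3},
    {"tx": 0,"ty": 0,"tz": 0,"wx": 0,"wy": 0,"wz": 0,"claw": 0.1},
    {"tx": 0,"ty": 0,"tz": 0,"wx": 0,"wy": 0,"wz": 0,"claw": 0},
    {"tx": 0,"ty": 0,"tz": 0,"wx": 0,"wy": 0,"wz": 0,"claw": 0}
  ]
}}

```text
clock: 30.55
eef_pos: [474.2, 263.2, 98.2]
tool_rot: [3.141, -0.0, 1.273]
force: [0.5, -0.3, -0.4]
width: 85.6
gripper_force: 0.0
```

>>> {"method": "jog_arm", "body": {
  "plan": [
    {"tx": 0,"ty": 0,"tz": -0.03,"wx": 0,"wy": 0,"wz": 0,"claw": 0},
    {"tx": 0,"ty": 0,"tz": -0.1,"wx": 0,"wy": 0,"wz": 0,"claw": 0},
    {"tx": 0,"ty": 0,"tz": -0.2,"wx": 0,"wy": 0,"wz": 0,"claw": 0},
    {"tx": 0,"ty": 0,"tz": -0.3,"wx": 0,"wy": 0,"wz": 0,"claw": 0},
    {"tx": 0,"ty": 0,"tz": -0.4,"wx": 0,"wy": 0,"wz": 0,"claw": 0},
    {"tx": -0.05,"ty": 0,"tz": -0.5,"wx": 0,"wy": 0,"wz": 0,"claw": 0},
    {"tx": -0.15,"ty": 0,"tz": -0.57,"wx": 0,"wy": 0,"wz": 0,"claw": 0},
    {"tx": -0.27,"ty": 0,"tz": -0.59,"wx": 0,"wy": 0,"wz": 0,"claw": 0},
    {"tx": -0.4,"ty": 0,"tz": -0.59,"wx": 0,"wy": 0,"wz": 0,"claw": 0},
    {"tx": -0.54,"ty": 0.02,"tz": -0.59,"wx": 0,"wy": 0,"wz": 0,"claw": 0},
    {"tx": -0.68,"ty": 0.05,"tz": -0.59,"wx": 0,"wy": 0,"wz": 0,"claw": 0},
    {"tx": -0.82,"ty": 0.1,"tz": -0.59,"wx": 0,"wy": 0,"wz": 0,"claw": 0}
  ]
}}

```text
clock: 31.75
eef_pos: [429.6, 17.9, 276.0]
tool_rot: [3.141, -0.0, 1.274]
force: [1.2, -0.3, 0.2]
width: 85.5
gripper_force: 0.0
```

```bash
python3 g.py done -.82 .1 -.59 0 489.9 -333.5 275 1.814
```

```text
cmd [430.44  19.18 275.11   1.27] meas [429.6  17.9 276. ] [ 3.141 -0.     1.274] F [ 1.2 -0.3  0.2] w 85.5 0.0 t 31.75
frac [-1.066  0.534  0.    -0.344]
```

>>> {"method": "jog_arm", "body": {
  "plan": [
    {"tx": -0.1,"ty": 0.05,"tz": 0,"wx": 0,"wy": 0,"wz": -0.03,"claw": 0},
    {"tx": -0.2,"ty": 0.1,"tz": 0,"wx": 0,"wy": 0,"wz": -0.07,"claw": 0},
    {"tx": -0.31,"ty": 0.16,"tz": 0,"wx": 0,"wy": 0,"wz": -0.11,"claw": 0},
    {"tx": -0.42,"ty": 0.21,"tz": 0,"wx": 0,"wy": 0,"wz": -0.15,"claw": 0},
    {"tx": -0.53,"ty": 0.27,"tz": 0,"wx": 0,"wy": 0,"wz": -0.19,"claw": 0},
    {"tx": -0.64,"ty": 0.32,"tz": 0,"wx": 0,"wy": 0,"wz": -0.24,"claw": 0},
    {"tx": -0.75,"ty": 0.38,"tz": 0,"wx": 0,"wy": 0,"wz": -0.29,"claw": 0},
    {"tx": -0.86,"ty": 0.43,"tz": 0,"wx": 0,"wy": 0,"wz": -0.33,"claw": 0},
    {"tx": -0.95,"ty": 0.47,"tz": 0,"wx": 0,"wy": 0,"wz": -0.344,"claw": 0}
  ]
}}

```text
clock: 32.65
eef_pos: [481.5, -297.1, 275.7]
tool_rot: [3.141, 0.001, 1.814]
force: [0.4, 0.6, 0.3]
width: 85.2
gripper_force: 0.0
```

```bash
python3 g.py done -.95 .47 0 -.344 489.9 -333.5 275 1.814
```

```text
cmd [ 481.68 -294.64  275.11    1.81] meas [ 481.5 -297.1  275.7] [3.141e+00 1.000e-03 1.814e+00] F [0.4 0.6 0.3] w 85.2 0.0 t 32.65
frac [-0.132 -0.005  0.    -0.   ]
```

>>> {"method": "jog_arm", "body": {
  "plan": [
    {"tx": -0.05,"ty": -0.002,"tz": 0,"wx": 0,"wy": 0,"wz": 0,"claw": 0},
    {"tx": -0.1,"ty": -0.005,"tz": 0,"wx": 0,"wy": 0,"wz": 0,"claw": 0},
    {"tx": -0.132,"ty": -0.005,"tz": 0,"wx": 0,"wy": 0,"wz": 0,"claw": 0},
    {"tx": -0.132,"ty": -0.005,"tz": 0,"wx": 0,"wy": 0,"wz": 0,"claw": 0},
    {"tx": -0.132,"ty": -0.005,"tz": 0,"wx": 0,"wy": 0,"wz": 0,"claw": 0}
  ]
}}

```text
clock: 33.15
eef_pos: [490.1, -332.1, 275.2]
tool_rot: [3.141, -0.001, 1.815]
force: [0.3, 0.5, -0.6]
width: 84.9
gripper_force: 0.0
```

```bash
python3 g.py done -.132 -.005 0 0 489.9 -333.5 98 1.814;python3 wr.py w8 489.9 -333.5
```

```text
cmd [ 489.74 -333.44  275.11    1.81] meas [ 490.1 -332.1  275.2] [ 3.141e+00 -1.000e-03  1.815e+00] F [ 0.3  0.5 -0.6] w 84.9 0.0 t 33.15
frac [-0.    0.    0.59 -0.  ]
127 [ 488.8 -332.3] 13.9 135.3 626
84 [ 488.7 -332.6] 25.1 87.0 981
70 [ 489.5 -332.8] 30.1 74.0 629
```

>>> {"method": "jog_arm", "body": {
  "plan": [
    {"tx": 0,"ty": -0.001,"tz": 0.06,"wx": 0,"wy": 0,"wz": 0,"claw": 0},
    {"tx": 0,"ty": -0.001,"tz": 0.13,"wx": 0,"wy": 0,"wz": 0,"claw": 0},
    {"tx": 0,"ty": -0.001,"tz": 0.2,"wx": 0,"wy": 0,"wz": 0,"claw": 0},
    {"tx": 0,"ty": -0.001,"tz": 0.27,"wx": 0,"wy": 0,"wz": 0,"claw": 0},
    {"tx": 0,"ty": -0.001,"tz": 0.34,"wx": 0,"wy": 0,"wz": 0,"claw": 0},
    {"tx": 0,"ty": -0.001,"tz": 0.41,"wx": 0,"wy": 0,"wz": 0,"claw": 0},
    {"tx": 0,"ty": -0.001,"tz": 0.48,"wx": 0,"wy": 0,"wz": 0,"claw": 0},
    {"tx": 0,"ty": -0.001,"tz": 0.53,"wx": 0,"wy": 0,"wz": 0,"claw": 0},
    {"tx": 0,"ty": -0.001,"tz": 0.56,"wx": 0,"wy": 0,"wz": 0,"claw": 0},
    {"tx": 0,"ty": -0.001,"tz": 0.58,"wx": 0,"wy": 0,"wz": 0,"claw": 0},
    {"tx": 0,"ty": -0.001,"tz": 0.59,"wx": 0,"wy": 0,"wz": 0,"claw": 0},
    {"tx": 0,"ty": -0.001,"tz": 0.59,"wx": 0,"wy": 0,"wz": 0,"claw": 0}
  ]
}}

```text
clock: 34.4
eef_pos: [489.7, -333.4, 98.3]
tool_rot: [3.141, 0.0, 1.814]
force: [-0.3, -0.0, -0.5]
width: 85.6
gripper_force: 0.0
```

>>> {"method": "jog_arm", "body": {
  "plan": [
    {"tx": 0,"ty": 0,"tz": 0,"wx": 0,"wy": 0,"wz": 0,"claw": 0.2},
    {"tx": 0,"ty": 0,"tz": 0,"wx": 0,"wy": 0,"wz": 0,"claw": 0.4},
    {"tx": 0,"ty": 0,"tz": 0,"wx": 0,"wy": 0,"wz": 0,"claw": 0.55},
    {"tx": 0,"ty": 0,"tz": 0,"wx": 0,"wy": 0,"wz": 0,"claw": 0.6},
    {"tx": 0,"ty": 0,"tz": 0,"wx": 0,"wy": 0,"wz": 0,"claw": 0.65},
    {"tx": 0,"ty": 0,"tz": 0,"wx": 0,"wy": 0,"wz": 0,"claw": 0.7},
    {"tx": 0,"ty": 0,"tz": 0,"wx": 0,"wy": 0,"wz": 0,"claw": 1},
    {"tx": 0,"ty": 0,"tz": 0,"wx": 0,"wy": 0,"wz": 0,"claw": 1},
    {"tx": 0,"ty": 0,"tz": 0,"wx": 0,"wy": 0,"wz": 0,"claw": 1},
    {"tx": 0,"ty": 0,"tz": 0,"wx": 0,"wy": 0,"wz": 0,"claw": 1}
  ]
}}

```text
clock: 35.4
eef_pos: [489.8, -333.6, 98.4]
tool_rot: [3.141, 0.0, 1.813]
force: [0.3, 1.1, 5.5]
width: 26.4
gripper_force: 58.8
```

>>> {"method": "jog_arm", "body": {
  "plan": [
    {"tx": 0,"ty": 0,"tz": -0.01,"wx": 0,"wy": 0,"wz": 0,"claw": 1},
    {"tx": 0,"ty": 0,"tz": -0.03,"wx": 0,"wy": 0,"wz": 0,"claw": 1},
    {"tx": 0,"ty": 0,"tz": -0.08,"wx": 0,"wy": 0,"wz": 0,"claw": 1},
    {"tx": 0,"ty": 0,"tz": -0.15,"wx": 0,"wy": 0,"wz": 0,"claw": 1},
    {"tx": 0,"ty": 0,"tz": -0.23,"wx": 0,"wy": 0,"wz": 0,"claw": 1},
    {"tx": 0,"ty": 0,"tz": -0.31,"wx": 0,"wy": 0,"wz": 0,"claw": 1},
    {"tx": 0.01,"ty": 0,"tz": -0.39,"wx": 0,"wy": 0,"wz": 0,"claw": 1},
    {"tx": 0.04,"ty": 0,"tz": -0.46,"wx": 0,"wy": 0,"wz": 0,"claw": 1},
    {"tx": 0.1,"ty": 0,"tz": -0.52,"wx": 0,"wy": 0,"wz": 0,"claw": 1},
    {"tx": 0.18,"ty": 0,"tz": -0.57,"wx": 0,"wy": 0,"wz": 0,"claw": 1},
    {"tx": 0.26,"ty": 0,"tz": -0.59,"wx": 0,"wy": 0,"wz": 0,"claw": 1},
    {"tx": 0.34,"ty": 0,"tz": -0.59,"wx": 0,"wy": 0,"wz": 0,"claw": 1}
  ]
}}

```text
clock: 36.6
eef_pos: [464.6, -233.7, 275.8]
tool_rot: [3.141, 0.001, 1.813]
force: [-0.3, 0.4, -3.4]
width: 26.4
gripper_force: 59.5
```

>>> {"method": "jog_arm", "body": {
  "plan": [
    {"tx": 0.09,"ty": 0.02,"tz": 0,"wx": 0,"wy": 0,"wz": 0,"claw": 1},
    {"tx": 0.19,"ty": 0.06,"tz": 0,"wx": 0,"wy": 0,"wz": 0,"claw": 1},
    {"tx": 0.29,"ty": 0.1,"tz": 0,"wx": 0,"wy": 0,"wz": 0,"claw": 1},
    {"tx": 0.39,"ty": 0.14,"tz": 0,"wx": 0,"wy": 0,"wz": 0,"claw": 1},
    {"tx": 0.49,"ty": 0.17,"tz": 0,"wx": 0,"wy": 0,"wz": 0,"claw": 1},
    {"tx": 0.6,"ty": 0.2,"tz": 0,"wx": 0,"wy": 0,"wz": 0,"claw": 1},
    {"tx": 0.7,"ty": 0.23,"tz": 0,"wx": 0,"wy": 0,"wz": 0,"claw": 1},
    {"tx": 0.8,"ty": 0.27,"tz": 0,"wx": 0,"wy": 0,"wz": 0,"claw": 1},
    {"tx": 0.9,"ty": 0.3,"tz": 0,"wx": 0,"wy": 0,"wz": 0,"claw": 1}
  ]
}}

```text
clock: 37.5
eef_pos: [487.1, 50.2, 274.9]
tool_rot: [-3.141, 0.0, 1.813]
force: [0.4, -0.4, -3.8]
width: 26.6
gripper_force: 59.5
```

```bash
python3 g.py done 0 -.001 .59 0 >/dev/null; python3 g.py done 1.24 .3 -.59 0 496.1 335.8 275 1.273
```

```text
cmd [487.39  49.21 275.11   1.81] meas [487.1  50.2 274.9] [-3.141  0.     1.813] F [ 0.4 -0.4 -3.8] w 26.6 59.5 t 37.5
frac [0.92  0.258 0.    0.344]
```

>>> {"method": "jog_arm", "body": {
  "plan": [
    {"tx": 0.08,"ty": 0.02,"tz": 0,"wx": 0,"wy": 0,"wz": 0.02,"claw": 1},
    {"tx": 0.18,"ty": 0.05,"tz": 0,"wx": 0,"wy": 0,"wz": 0.05,"claw": 1},
    {"tx": 0.29,"ty": 0.08,"tz": 0,"wx": 0,"wy": 0,"wz": 0.1,"claw": 1},
    {"tx": 0.4,"ty": 0.11,"tz": 0,"wx": 0,"wy": 0,"wz": 0.15,"claw": 1},
    {"tx": 0.51,"ty": 0.14,"tz": 0,"wx": 0,"wy": 0,"wz": 0.2,"claw": 1},
    {"tx": 0.62,"ty": 0.17,"tz": 0,"wx": 0,"wy": 0,"wz": 0.24,"claw": 1},
    {"tx": 0.72,"ty": 0.2,"tz": 0,"wx": 0,"wy": 0,"wz": 0.28,"claw": 1},
    {"tx": 0.81,"ty": 0.23,"tz": 0,"wx": 0,"wy": 0,"wz": 0.32,"claw": 1},
    {"tx": 0.88,"ty": 0.25,"tz": 0,"wx": 0,"wy": 0,"wz": 0.344,"claw": 1},
    {"tx": 0.92,"ty": 0.258,"tz": 0,"wx": 0,"wy": 0,"wz": 0.344,"claw": 1},
    {"tx": 0.92,"ty": 0.258,"tz": 0,"wx": 0,"wy": 0,"wz": 0.344,"claw": 1},
    {"tx": 0.92,"ty": 0.258,"tz": 0,"wx": 0,"wy": 0,"wz": 0.344,"claw": 1}
  ]
}}

```text
clock: 38.7
eef_pos: [496.3, 334.0, 274.7]
tool_rot: [-3.141, 0.002, 1.273]
force: [1.2, -0.4, -4.2]
width: 26.0
gripper_force: 59.5
```

```bash
python3 g.py done .92 .258 0 .344 496.1 335.8 98 1.273; python3 wr.py w9 496.1 335.8
```

```text
cmd [496.17 335.73 275.11   1.27] meas [496.3 334.  274.7] [-3.141e+00  2.000e-03  1.273e+00] F [ 1.2 -0.4 -4.2] w 26.0 59.5 t 38.7
frac [ 0.   -0.    0.59  0.  ]
70 [495.7 337.9] 30.0 74.0 1596
```

>>> {"method": "jog_arm", "body": {
  "plan": [
    {"tx": 0.002,"ty": 0,"tz": 0.02,"wx": 0,"wy": 0,"wz": 0,"claw": 1},
    {"tx": 0.002,"ty": 0,"tz": 0.06,"wx": 0,"wy": 0,"wz": 0,"claw": 1},
    {"tx": 0.002,"ty": 0,"tz": 0.12,"wx": 0,"wy": 0,"wz": 0,"claw": 1},
    {"tx": 0.002,"ty": 0,"tz": 0.18,"wx": 0,"wy": 0,"wz": 0,"claw": 1},
    {"tx": 0.002,"ty": 0,"tz": 0.24,"wx": 0,"wy": 0,"wz": 0,"claw": 1},
    {"tx": 0.002,"ty": 0,"tz": 0.3,"wx": 0,"wy": 0,"wz": 0,"claw": 1},
    {"tx": 0.002,"ty": 0,"tz": 0.36,"wx": 0,"wy": 0,"wz": 0,"claw": 1},
    {"tx": 0.002,"ty": 0,"tz": 0.41,"wx": 0,"wy": 0,"wz": 0,"claw": 1},
    {"tx": 0.002,"ty": 0,"tz": 0.45,"wx": 0,"wy": 0,"wz": 0,"claw": 1},
    {"tx": 0.002,"ty": 0,"tz": 0.48,"wx": 0,"wy": 0,"wz": 0,"claw": 1},
    {"tx": 0.002,"ty": 0,"tz": 0.5,"wx": 0,"wy": 0,"wz": 0,"claw": 1}
  ]
}}

```text
clock: 39.85
eef_pos: [496.4, 335.9, 124.2]
tool_rot: [-3.141, 0.001, 1.273]
force: [0.2, -0.8, -3.8]
width: 26.8
gripper_force: 59.5
```

>>> {"method": "jog_arm", "body": {
  "plan": [
    {"tx": 0,"ty": 0,"tz": 0.015,"wx": 0,"wy": 0,"wz": 0,"claw": 1},
    {"tx": 0,"ty": 0,"tz": 0.03,"wx": 0,"wy": 0,"wz": 0,"claw": 1},
    {"tx": 0,"ty": 0,"tz": 0.045,"wx": 0,"wy": 0,"wz": 0,"claw": 1},
    {"tx": 0,"ty": 0,"tz": 0.057,"wx": 0,"wy": 0,"wz": 0,"claw": 1},
    {"tx": 0,"ty": 0,"tz": 0.067,"wx": 0,"wy": 0,"wz": 0,"claw": 1},
    {"tx": 0,"ty": 0,"tz": 0.074,"wx": 0,"wy": 0,"wz": 0,"claw": 1},
    {"tx": 0,"ty": 0,"tz": 0.079,"wx": 0,"wy": 0,"wz": 0,"claw": 1},
    {"tx": 0,"ty": 0,"tz": 0.082,"wx": 0,"wy": 0,"wz": 0,"claw": 1},
    {"tx": 0,"ty": 0,"tz": 0.084,"wx": 0,"wy": 0,"wz": 0,"claw": 1},
    {"tx": 0,"ty": 0,"tz": 0.086,"wx": 0,"wy": 0,"wz": 0,"claw": 1},
    {"tx": 0,"ty": 0,"tz": 0.088,"wx": 0,"wy": 0,"wz": 0,"claw": 1},
    {"tx": 0,"ty": 0,"tz": 0.09,"wx": 0,"wy": 0,"wz": 0,"claw": 1}
  ]
}}

```text
clock: 41.05
eef_pos: [496.7, 336.3, 98.5]
tool_rot: [3.141, -0.0, 1.273]
force: [-1.2, -0.9, 2.7]
width: 26.5
gripper_force: 60.2
```

>>> {"method": "jog_arm", "body": {
  "plan": [
    {"tx": 0,"ty": 0,"tz": 0.001,"wx": 0,"wy": 0,"wz": 0,"claw": 1},
    {"tx": 0,"ty": 0,"tz": 0.001,"wx": 0,"wy": 0,"wz": 0,"claw": 0.6},
    {"tx": 0,"ty": 0,"tz": 0.001,"wx": 0,"wy": 0,"wz": 0,"claw": 0.4},
    {"tx": 0,"ty": 0,"tz": 0.001,"wx": 0,"wy": 0,"wz": 0,"claw": 0.2},
    {"tx": 0,"ty": 0,"tz": 0.001,"wx": 0,"wy": 0,"wz": 0,"claw": 0},
    {"tx": 0,"ty": 0,"tz": 0.001,"wx": 0,"wy": 0,"wz": 0,"claw": 0}
  ]
}}

```text
clock: 41.65
eef_pos: [496.7, 336.4, 97.9]
tool_rot: [3.141, -0.0, 1.273]
force: [0.1, -0.7, 0.4]
width: 85.0
gripper_force: 0.0
```

>>> {"method": "jog_arm", "body": {
  "plan": [
    {"tx": 0,"ty": 0,"tz": -0.03,"wx": 0,"wy": 0,"wz": 0,"claw": 0},
    {"tx": 0,"ty": 0,"tz": -0.1,"wx": 0,"wy": 0,"wz": 0,"claw": 0},
    {"tx": 0,"ty": 0,"tz": -0.2,"wx": 0,"wy": 0,"wz": 0,"claw": 0},
    {"tx": 0,"ty": 0,"tz": -0.3,"wx": 0,"wy": 0,"wz": 0,"claw": 0},
    {"tx": 0,"ty": 0,"tz": -0.4,"wx": 0,"wy": 0,"wz": 0,"claw": 0},
    {"tx": -0.05,"ty": 0,"tz": -0.5,"wx": 0,"wy": 0,"wz": 0,"claw": 0},
    {"tx": -0.15,"ty": 0,"tz": -0.57,"wx": 0,"wy": 0,"wz": 0,"claw": 0},
    {"tx": -0.27,"ty": 0,"tz": -0.6,"wx": 0,"wy": 0,"wz": 0,"claw": 0},
    {"tx": -0.4,"ty": 0,"tz": -0.6,"wx": 0,"wy": 0,"wz": 0,"claw": 0},
    {"tx": -0.54,"ty": 0.02,"tz": -0.6,"wx": 0,"wy": 0,"wz": 0,"claw": 0},
    {"tx": -0.68,"ty": 0.05,"tz": -0.6,"wx": 0,"wy": 0,"wz": 0,"claw": 0},
    {"tx": -0.82,"ty": 0.1,"tz": -0.6,"wx": 0,"wy": 0,"wz": 0,"claw": 0}
  ]
}}

```text
clock: 42.85
eef_pos: [452.1, 91.1, 278.7]
tool_rot: [3.141, -0.0, 1.275]
force: [1.7, -0.0, 0.2]
width: 85.6
gripper_force: 0.0
```

>>> {"method": "jog_arm", "body": {
  "plan": [
    {"tx": -0.14,"ty": 0.04,"tz": 0,"wx": 0,"wy": 0,"wz": 0,"claw": 0},
    {"tx": -0.28,"ty": 0.1,"tz": 0,"wx": 0,"wy": 0,"wz": 0,"claw": 0},
    {"tx": -0.42,"ty": 0.16,"tz": 0,"wx": 0,"wy": 0,"wz": 0,"claw": 0},
    {"tx": -0.56,"ty": 0.22,"tz": 0,"wx": 0,"wy": 0,"wz": 0,"claw": 0},
    {"tx": -0.7,"ty": 0.28,"tz": 0,"wx": 0,"wy": 0,"wz": 0,"claw": 0},
    {"tx": -0.8,"ty": 0.32,"tz": 0,"wx": 0,"wy": 0,"wz": 0,"claw": 0},
    {"tx": -0.8,"ty": 0.32,"tz": 0,"wx": 0,"wy": 0,"wz": 0,"claw": 0},
    {"tx": -0.8,"ty": 0.32,"tz": 0,"wx": 0,"wy": 0,"wz": 0,"claw": 0}
  ]
}}

```text
clock: 43.65
eef_pos: [474.2, -165.6, 278.2]
tool_rot: [3.141, -0.0, 1.271]
force: [1.2, 0.7, -0.2]
width: 85.2
gripper_force: 0.0
```

```bash
python3 - <<'E'
from h import *
p=ctrl.get_image('top'); w=cloud(p); a=p['img'][150:300,130:500,::-1]
cv2.imwrite('pics/end.png',cv2.resize(a,None,fx=2,fy=2))
for n,x,y in(('drill',429,118),('face',451,190),('coll',474,263),('slim',496,335)):
    for z0,z1 in((127,150),(80,95)):
        q=w[(np.hypot(w[...,0]-x,w[...,1]-y)<36)&(w[...,2]>z0)&(w[...,2]<z1)]
        if len(q)>10:
            c,r=cv2.minEnclosingCircle(q[:,:2].astype(np.float32)); A=np.c_[q[:,:2]-c,np.ones(len(q))]
            print(n,z0,np.round(c,1),round(r,1),np.round(np.median(q[:,2]),1))
E
```

```text
drill 127 [428.4 116.7] 19.2 140.7
drill 80 [428.  115.3] 26.2 87.8
face 127 [450.6 190.2] 30.0 135.1
coll 127 [473.2 262.7] 21.8 137.1
coll 80 [472.7 260.7] 24.8 87.8
slim 127 [495.5 334.9] 14.4 135.8
slim 80 [494.9 334.6] 25.3 87.4
```

View pics/end.png

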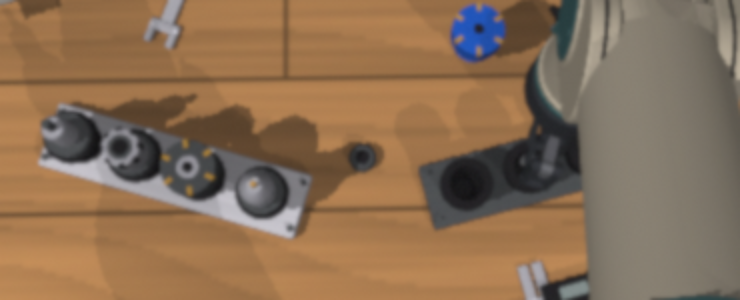

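The four holders stand in the aluminium rack as slim (70,138), collet (128,152), face mill (190,168) and drill chuck (262,192) from left to right. Their heights match the seated heights measured at the start.

```bash
python3 -c "
from cell import ctrl
print(ctrl.finish_job())"
```

```text
the job is handed in; nothing more can be done
None
```

All four holders stand upright in the aluminium rack in reverse order (slim, collet, face mill, drill chuck from the left), at the heights they had when seated in the steel rack; the job was handed in at about 44 s, and no verdict came back.

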